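# Load the new-lot reagent bottles into the analyser carrier in the old lot's order

## Task

For the comparison of the two reagent lots, move the four new-lot bottles from the front row of the white bench tray into the four wells of the grey carrier strip, in the same left-to-right order in which they and their old-lot twins stand in the tray. Seat each bottle upright on the floor of its own well, turning the square one so that it fits its square well, and set them down without dropping or tipping them. Leave the old-lot bottles in the tray's back row where they are.

Things in the scene. Friction and masses are not known exactly. Their poses are not given: they have to be found in the camera images.
- tray: white plastic bench tray, 163 x 260 mm, fixed: two rows of four square wells. Origin: centre of its underside, on the worktop; x away from the robot, y left along the rows. Well centres y = +96, +32, -32, -96 mm; front row x = -47.5 mm, back row x = +47.5 mm. Wells 60 x 60 mm inside, floor 4 mm and rim 17 mm above the worktop, walls 4 mm; 31 mm gutter between the rows.
- carrier: grey analyser carrier strip, 68 x 260 mm, fixed: one row of four square wells, empty at first, black pull handle beyond its right end. Origin: centre of the row, on the worktop; x away from the robot, y left along the row. Well centres x = 0, y = +96, +32, -32, -96 mm. Wells 60 x 60 mm inside, floor 4 mm and rim 17 mm above the worktop, walls 4 mm.
- new_amber_mid (a point): new-lot bottle, to be moved: amber glass bottle with a black cap, 42 mm diameter, 81 mm tall (round body to about 55 mm up, cap 24 mm wide); starts in the tray's front row (nearer the robot), in front of its old twin, upright; the point is on its axis half-way up, 40.5 mm above its underside; z is the bottle's upward axis. Under 0.2 kg.
- old_amber_mid (a point): old-lot bottle, to be left alone: looks just like the new one of its kind, 81 mm tall; in the tray's back row, upright; the point is on its axis half-way up, 40.5 mm above its underside; z is the bottle's upward axis.
- new_tall_mid (a point): new-lot bottle, to be moved: white bottle with a blue cap, the tallest, 48 mm diameter, 93 mm tall (round body to about 62 mm up, cap 28 mm wide); starts in the tray's front row (nearer the robot), in front of its old twin, upright; the point is on its axis half-way up, 46.5 mm above its underside; z is the bottle's upward axis. Under 0.2 kg.
- old_tall_mid (a point): old-lot bottle, to be left alone: looks just like the new one of its kind, 93 mm tall; in the tray's back row, upright; the point is on its axis half-way up, 46.5 mm above its underside; z is the bottle's upward axis.
- new_small_mid (a point): new-lot bottle, to be moved: white bottle with a red cap, the slimmest and shortest, 33 mm diameter, 69 mm tall (round body to about 47 mm up, cap 19 mm wide); starts in the tray's front row (nearer the robot), in front of its old twin, upright; the point is on its axis half-way up, 34.5 mm above its underside; z is the bottle's upward axis. Under 0.2 kg.
- old_small_mid (a point): old-lot bottle, to be left alone: looks just like the new one of its kind, 69 mm tall; in the tray's back row, upright; the point is on its axis half-way up, 34.5 mm above its underside; z is the bottle's upward axis.
- new_square_mid (a point): new-lot bottle, to be moved: white plastic bottle with a grey cap, square body 50 x 50 mm, 60 mm high to the shoulder, 90 mm with its cap (29 mm wide); x and y axes square to its sides; starts in the tray's front row (nearer the robot), in front of its old twin, upright; the point is on its axis half-way up, 45 mm above its underside; z is the bottle's upward axis. Under 0.2 kg.
- old_square_mid (a point): old-lot bottle, to be left alone: looks just like the new one of its kind, 90 mm tall; in the tray's back row, upright; the point is on its axis half-way up, 45 mm above its underside; z is the bottle's upward axis.
Not all that is in view belongs to the job. What is shaped like the part that bears new_tall_mid but pink or purple is not meant. Leave any green look-alike of the part that bears old_square_mid alone.

How it is judged:
By the outcome, as a careful person would: the job done as asked, in the order asked, and still so for the second after the job is handed in, with the robot touching nothing.
It also fails if it takes over 96 s, if anything falls off the work surface, if the arm or the gripper's body presses on something with over 40 N, if the wrist force passes 120 N, or if a joint passes its speed limit or range.

## Robot

A 6-joint arm with a two-finger parallel gripper is mounted at the origin on a cart in front of the work surface, level with it; the furniture and walls round the work are solid. World frame = base frame: x ahead of the robot, y to its left, z up, the work surface at z = 0. Lengths are in m, angles in rad, forces in N, time in s.
With the tool pointing down it reaches from about 0.35 to 0.975 m from the base axis. Payload 7.1 kg.
Tool frame: the origin (TCP) lies midway between the tips of the shut fingers; the grasp point (between the pads) lies 19 mm behind it; z points along the fingers, y is the direction in which the jaws open and shut (so a half turn about z gives the same grasp; the last joint's range is limited). The gripper opens to 88 mm and grips with 3 to 60 N. Pads are 20 mm wide; open, the fingers measure 115 mm over their backs; the gripper's body (75 mm by 178 mm) begins 61 mm behind the grasp point.
Start: joints at [1.228, 0.423, 1.63, -0, 1.089, -0.019], TCP at [0.199, 0.593, 0.223] pointing down, gripper open.
Joint ranges: [-3, 3], [-0.9, 2.11], [0.09, 2.58], [-1.31, 4.45], [0.11, 2.69], [-2.54, 2.54]. Speed limits (rad/s): [2.39, 2.39, 3.01, 3.14, 3.14, 3.14].

## Interface

Orientations are given as a 3x3 rotation matrix whose columns are the frame's x, y, z axes.
In Python, from plant import ctrl, vision, finish_job gives the robot as it stands.
- The arm moves only by the tool servo_tool, never from a script. Its argument "rows" is text: rows parted by semicolons, each of 7 numbers parted by spaces: the turn, a rotation vector about the tool's x, y, z scaled (see below), then the shift along the tool's x, y, z scaled (see below), then the opening in per cent of the stroke, from 0 (shut) to 100 (fully open). A call has 1 to 5 rows; each row is the pose to reach, as a shift and turn from the pose commanded when the call began, along the tool's axes at that moment; what a row does not reach only later rows make up. The controller multiplies each number of a shift by 0.3 m and each number of a turn by pi/2 rad. A row lasts 1/8 s, in which the tool goes at most 62.5 mm and 10.7 degrees, less where a joint would pass 70% of its speed; a pose out of reach is approached as far as the arm can. A call with a number of a shift or a turn outside -1 to 1 is refused whole. A call with a gripper value outside its range is refused whole. The fingers move at their own pace and stop on an object; "grip_force" is the grip in N (left out, the last holds). Time passes only in rows, so rows that repeat a pose let the fingers close. It gives the time, the measured TCP pose, the force and the opening at its end, in the units of the state.
- ctrl.observe(): the state, without advancing time (a new reading comes with each control period).
- vision.snapshot(name): name is "scene" or "top"; returns a dict with "img" (384x512x3 uint8, red, green, blue), "fovy" (degrees; the focal length in pixels is half the picture's height over the tangent of half this angle, whatever the lens; pixels are square), "cx", "cy" (the principal point, pixels), "world_to_cam" (4x4, takes a point from world to camera coordinates). Camera axes: x right, y up, looking along -z (the intrinsics and any distortion apply to the point x, -y, -z); pixel columns grow to the right and rows downward; lengths in m; the calibration is good to about 2 mm. A picture is of the moment at which its call begins. There is no depth.
- finish_job(): hands the job in, once; it reports no verdict.
The state is a dict: "time_s": time; "qpos": joint angles; "joint_velocities": joint speeds; "joint_torque": joint torques, N m; "position": TCP position; "ee_rot": TCP orientation; "ft_force": force on the tool from outside, world axes, zero at the start; "moment": the same for the moment, N m; "grip_width": opening from 0.0 (shut) to 1.0 (fully open).
Only numpy, scipy, OpenCV 4.12 (cv2) and the standard library are available. Lean on these libraries where they do the work, as an engineer would, in place of code of your own. Each camera call takes 0.05 s, during which the arm holds its last target.

## Working session

There is one attempt and no reset: what is moved stays moved. The work goes in short steps, Python scripts to look and compute and a tool call to move; the robot and the scene stay as the last step left them, time stands still between calls to the robot, and variables do not carry over. Pictures are saved under pics/ and viewed, and the job is handed in when it is done.

Besides the shell and the picture viewer there is one more tool, called after ">>>" as name(argument=value, ...), one argument or row to a line, values as JSON. servo_tool: Moves the arm, as the interface text tells. Its arguments: {"type":"object","properties":{"rows":{"type":"string"},"grip_force":{"type":"number"}},"required":["rows"]}

```bash
ls; mkdir -p pics; python3 - <<'E'
from plant import ctrl, vision
import cv2,numpy as np
s=ctrl.observe()
print(s['time_s'],s['position'],s['ee_rot'],s['qpos'],s['grip_width'])
for n in('scene','top'):
    d=vision.snapshot(n); cv2.imwrite(f'pics/{n}0.png',d['img'][:,:,::-1]); print(n,{k:v for k,v in d.items() if k!='img'})
E
```

```text
pics
0.0 [0.19861828 0.59198325 0.22186938] [[-9.48025320e-01  3.18194347e-01 -5.91304082e-04]
 [ 3.18194886e-01  9.48024129e-01 -1.50498795e-03]
 [ 8.16918780e-05 -1.61491662e-03 -9.99998693e-01]] [ 1.22800072e+00  4.23873009e-01  1.63072118e+00  5.76111613e-05
  1.08861464e+00 -1.89976247e-02] 1.0033316421796927
scene {'fovy': 52.46960085196057, 'cx': 256.77336231619404, 'cy': 192.69915567008286, 'world_to_cam': array([[ 0.56352632, -0.82599467, -0.01307234, -0.36242219],
       [ 0.33660882,  0.21513942,  0.91673853, -0.2234984 ],
       [-0.75440877, -0.52100656,  0.39927382, -0.72579912],
       [ 0.        ,  0.        ,  0.        ,  1.        ]])}
top {'fovy': 43.6323229787019, 'cx': 263.20175799042926, 'cy': 187.04769905796127, 'world_to_cam': array([[-0.389648  , -0.92094865,  0.00529324,  0.15658467],
       [ 0.86623059, -0.36453314,  0.34170186, -0.52233687],
       [-0.31276031,  0.13772861,  0.9397935 , -1.45633906],
       [ 0.        ,  0.        ,  0.        ,  1.        ]])}
```

View pics/scene0.png

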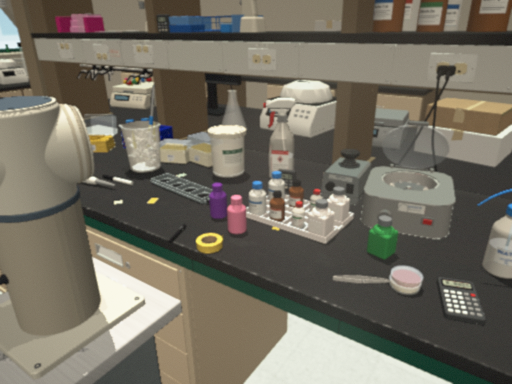

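View pics/top0.png

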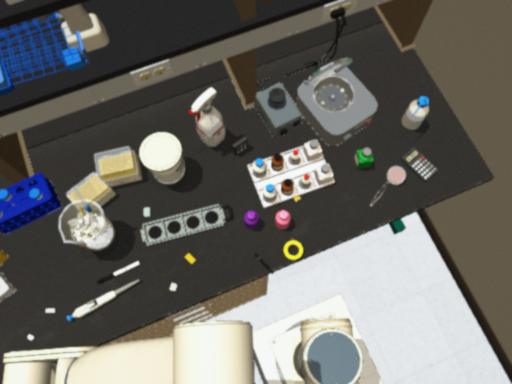

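```bash
python3 - <<'E'
import cv2
a=cv2.imread('pics/top0.png'); 
cv2.imwrite('pics/t_crop1.png',cv2.resize(a[130:240,235:385],None,fx=5,fy=5,interpolation=cv2.INTER_CUBIC))
cv2.imwrite('pics/t_crop2.png',cv2.resize(a[190:260,130:250],None,fx=6,fy=6,interpolation=cv2.INTER_CUBIC))
a=cv2.imread('pics/scene0.png'); 
cv2.imwrite('pics/s_crop1.png',cv2.resize(a[160:260,200:360],None,fx=5,fy=5,interpolation=cv2.INTER_CUBIC))
cv2.imwrite('pics/s_crop2.png',cv2.resize(a[160:215,140:230],None,fx=8,fy=8,interpolation=cv2.INTER_CUBIC))
E
```

```text
(no output)
```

View pics/t_crop1.png

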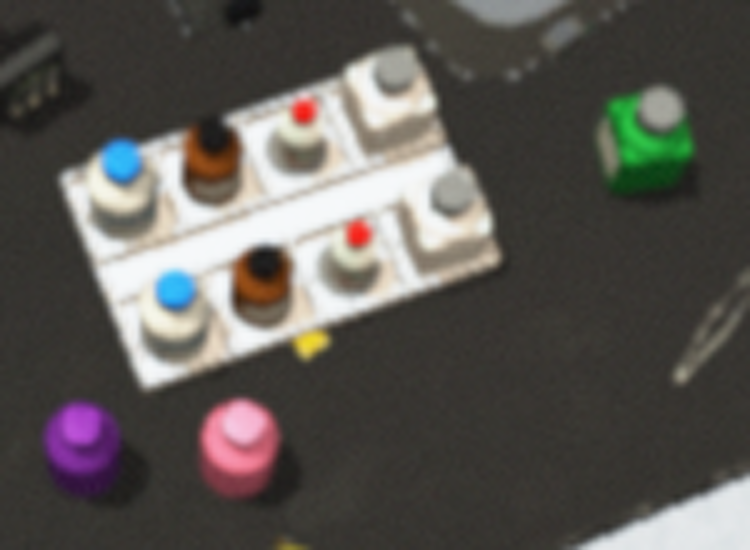

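View pics/t_crop2.png

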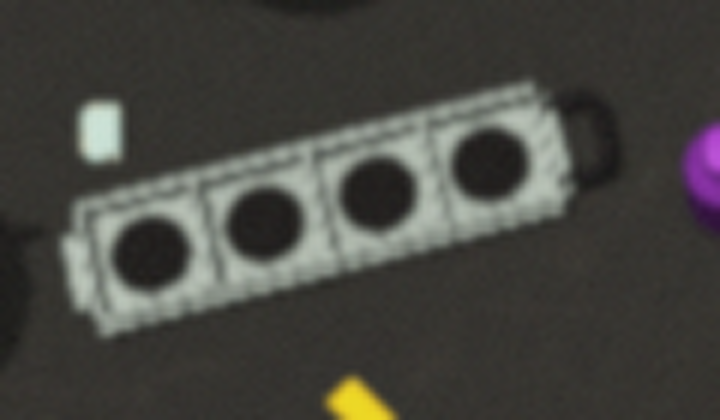

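View pics/s_crop1.png

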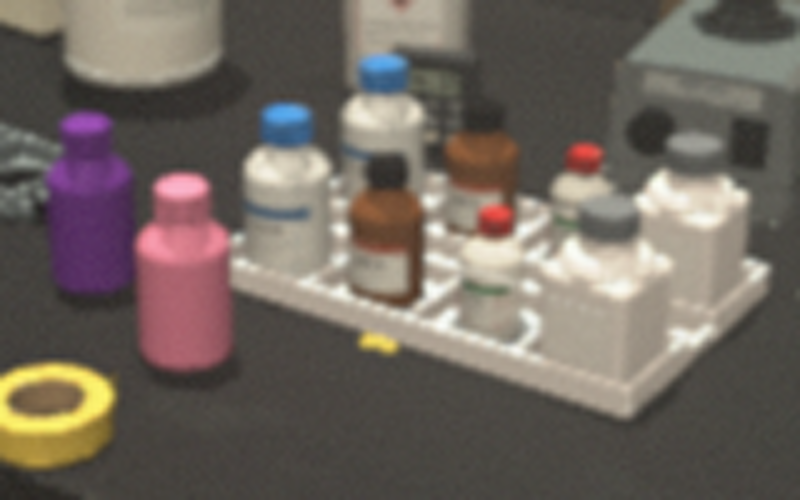

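View pics/s_crop2.png

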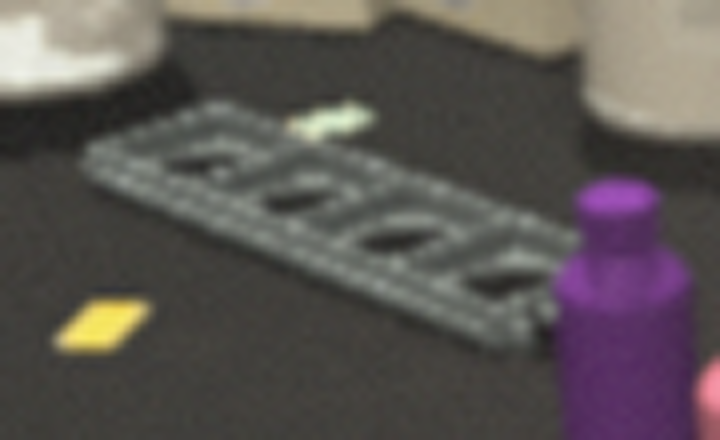

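```bash
cat > h.py <<'E'
import numpy as np, cv2
class Cam:
    def __init__(s,d):
        s.img=d['img']; s.f=s.img.shape[0]/2/np.tan(np.radians(d['fovy'])/2); s.cx=d['cx'];s.cy=d['cy']
        s.T=np.array(d['world_to_cam']);s.R=s.T[:3,:3];s.c=-s.R.T@s.T[:3,3]
    def ray(s,u,v): 
        r=s.R.T@np.array([(u-s.cx)/s.f,-(v-s.cy)/s.f,-1.]); return r/np.linalg.norm(r)
    def plane(s,u,v,z): 
        r=s.ray(u,v); return s.c+r*(z-s.c[2])/r[2]
    def proj(s,p):
        q=s.R@np.asarray(p)+s.T[:3,3]; return np.array([s.cx+s.f*q[0]/-q[2], s.cy-s.f*q[1]/-q[2]])
def tri(c1,p1,c2,p2):
    A=np.zeros((3,3));b=np.zeros(3)
    for c,p in((c1,p1),(c2,p2)):
        r=c.ray(*p);M=np.eye(3)-np.outer(r,r);A+=M;b+=M@c.c
    return np.linalg.solve(A,b)
def blobs(cam,name,lo,hi,box,minA=8):
    x0,y0,x1,y1=box
    hsv=cv2.cvtColor(cam.img,cv2.COLOR_RGB2HSV)[y0:y1,x0:x1]
    m=cv2.inRange(hsv,np.array(lo),np.array(hi))
    n,l,st,ce=cv2.connectedComponentsWithStats(m)
    return [(name,ce[i][0]+x0,ce[i][1]+y0,st[i][4],st[i][2],st[i][3]) for i in range(1,n) if st[i][4]>=minA]
E
python3 - <<'E'
from plant import vision
from h import *
import pickle
D={n:vision.snapshot(n) for n in('top','scene')}; pickle.dump(D,open('d0.pkl','wb'))
boxes={'top':(240,130,345,215),'scene':(240,165,365,245)}
for n in D:
    c=Cam(D[n]); print(n,c.c,c.f)
    for nm,lo,hi in [('blue',(95,120,120),(115,255,255)),('red',(0,190,120),(6,255,255)),('red2',(172,170,120),(180,255,255)),('black',(0,0,0),(180,255,45)),('grey',(0,0,80),(180,30,150))]:
        for b in blobs(c,nm,lo,hi,boxes[n]): print(b[0],*np.round(b[1:],1),c.plane(b[1],b[2],.085).round(4))
c=Cam(D['top'])
hsv=cv2.cvtColor(c.img,cv2.COLOR_RGB2HSV)
for b in blobs(c,'hole',(0,0,0),(180,255,85),(140,204,226,246)): print(b[0],*np.round(b[1:],1),c.plane(b[1],b[2],.004).round(4))
E
```

```text
top [0.05799203 0.15437689 1.54631262] 479.6418308726652
blue 258.9 161.6 50.0 7.0 8.0 [ 0.6323 -0.0815  0.085 ]
blue 269.6 187.5 43.0 8.0 8.0 [ 0.5349 -0.0782  0.085 ]
red 306.0 176.5 8.0 3.0 4.0 [ 0.5238 -0.2031  0.085 ]
black 282.9 131.9 39.0 9.0 6.0 [ 0.7012 -0.1984  0.085 ]
black 241.5 135.8 13.0 5.0 5.0 [ 0.7422 -0.0639  0.085 ]
black 246.2 148.9 97.0 14.0 18.0 [ 0.6912 -0.0602  0.085 ]
black 277.1 156.3 29.0 6.0 7.0 [ 0.6266 -0.1446  0.085 ]
black 287.6 182.3 24.0 6.0 6.0 [ 0.5287 -0.1393  0.085 ]
grey 335.4 132.0 87.0 20.0 6.0 [ 0.6322 -0.3623  0.085 ]
grey 299.8 145.2 55.0 41.0 17.0 [ 0.634  -0.2307  0.085 ]
grey 312.8 146.2 13.0 7.0 3.0 [ 0.6137 -0.2696  0.085 ]
grey 266.5 156.9 8.0 8.0 3.0 [ 0.6382 -0.1114  0.085 ]
grey 249.5 171.2 28.0 8.0 23.0 [ 0.6125 -0.0399  0.085 ]
grey 260.2 172.9 36.0 12.0 10.0 [ 0.5936 -0.0701  0.085 ]
grey 323.8 170.9 12.0 6.0 4.0 [ 0.519  -0.2653  0.085 ]
grey 259.0 197.8 25.0 13.0 22.0 [ 0.5157 -0.0332  0.085 ]
grey 269.1 198.7 30.0 12.0 6.0 [ 0.5002 -0.0618  0.085 ]
scene [-0.26808324 -0.62942159  0.48994447] 389.59799976669404
blue 276.4 174.
[... 576 characters left out ...]
 3.0 [ 0.5326 -0.2298  0.085 ]
grey 321.1 204.6 67.0 13.0 8.0 [ 0.5211 -0.273   0.085 ]
grey 363.0 205.0 16.0 4.0 6.0 [ 0.5736 -0.3584  0.085 ]
grey 361.7 217.0 41.0 6.0 16.0 [ 0.5114 -0.3783  0.085 ]
grey 352.6 212.9 12.0 6.0 7.0 [ 0.5197 -0.3535  0.085 ]
hole 166.3 210.2 672.0 73.0 25.0 [0.6215 0.2606 0.004 ]
hole 223.5 208.8 44.0 7.0 17.0 [0.5515 0.0817 0.004 ]
hole 211.2 216.9 117.0 13.0 12.0 [0.5409 0.1301 0.004 ]
hole 192.6 221.8 115.0 12.0 12.0 [0.5491 0.1931 0.004 ]
hole 173.6 226.8 115.0 12.0 12.0 [0.5574 0.2571 0.004 ]
hole 199.6 238.4 821.0 76.0 24.0 [0.4867 0.1913 0.004 ]
hole 154.6 231.8 116.0 12.0 12.0 [0.5655 0.3207 0.004 ]
hole 141.7 241.8 34.0 6.0 12.0 [0.5498 0.3702 0.004 ]
```

```bash
python3 - <<'E'
from h import *
import pickle
D=pickle.load(open('d0.pkl','rb')); T=Cam(D['top']);S=Cam(D['scene'])
def cr(c,b,f,nm):
    x0,y0,x1,y1=b; cv2.imwrite(nm,cv2.resize(c.img[y0:y1,x0:x1,::-1],None,fx=f,fy=f,interpolation=cv2.INTER_NEAREST))
cr(T,(300,135,345,190),11,'pics/sq_top.png')
cr(S,(295,180,365,250),8,'pics/sq_sc.png')
for nm,lo,hi in [('blue',(95,100,90),(118,255,255))]:
    a=blobs(T,nm,lo,hi,(240,130,345,215)); b=blobs(S,nm,lo,hi,(240,165,365,245)); print(a,b)
def red(c,box):
    x0,y0,x1,y1=box;i=c.img.astype(int)[y0:y1,x0:x1]
    m=((i[...,0]>130)&(i[...,0]-i[...,1]>90)&(i[...,0]-i[...,2]>70)).astype(np.uint8)
    n,l,st,ce=cv2.connectedComponentsWithStats(m);return [(ce[k]+[x0,y0],st[k][4]) for k in range(1,n)]
print(red(T,(240,130,345,215)),red(S,(240,165,365,245)))
for nm,lo,hi in [('purple',(130,60,40),(155,255,255)),('pink',(160,70,120),(178,200,255))]:
    print(blobs(T,nm,lo,hi,(230,190,300,240)),[T.plane(b[1],b[2],.05).round(3) for b in blobs(T,nm,lo,hi,(230,190,300,240))])
E
```

```text
[('blue', np.float64(258.8135593220339), np.float64(161.22033898305085), np.int32(59), np.int32(8), np.int32(10)), ('blue', np.float64(269.6041666666667), np.float64(187.54166666666666), np.int32(48), np.int32(8), np.int32(8))] [('blue', np.float64(276.3818181818182), np.float64(174.14545454545456), np.int32(55), np.int32(9), np.int32(7)), ('blue', np.float64(256.5810810810811), np.float64(184.40540540540542), np.int32(74), np.int32(10), np.int32(8))]
[(array([295.47058824, 151.64705882]), np.int32(17)), (array([306.15789474, 176.15789474]), np.int32(19)), (array([277.83333333, 213.        ]), np.int32(6)), (array([288., 214.]), np.int32(1))] [(array([316.66666667, 190.06666667]), np.int32(15)), (array([298.57894737, 202.42105263]), np.int32(19)), (array([242.4, 208.2]), np.int32(15))]
[('purple', np.float64(251.02264150943395), np.float64(219.1509433962264), np.int32(265), np.int32(17), np.int32(20))] [array([0.469, 0.015, 0.05 ])]
[('pink', np.float64(282.1088082901554), np.float64(218.73056994818654), np.int32(193), np.int32(16), np.int32(18))] [array([ 0.432, -0.079,  0.05 ])]
```

View pics/sq_top.png

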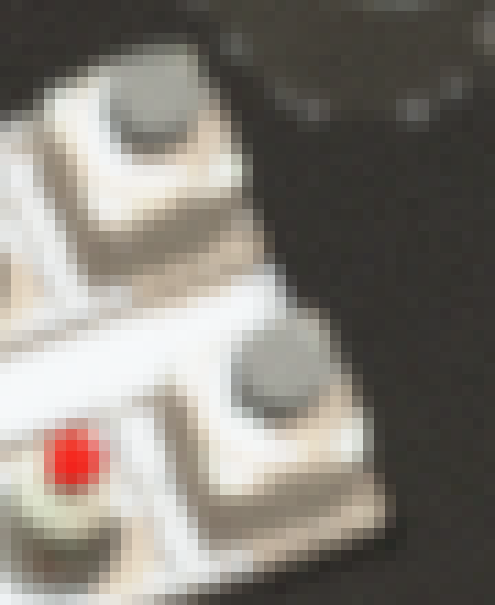

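View pics/sq_sc.png

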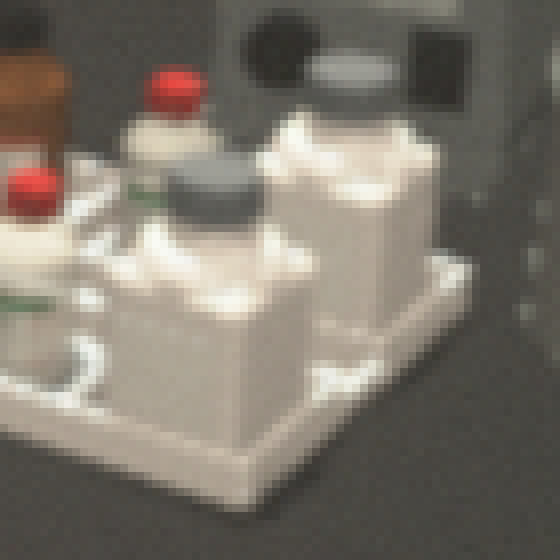

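```bash
python3 - <<'E'
from h import *
import pickle
D=pickle.load(open('d0.pkl','rb')); T=Cam(D['top']);S=Cam(D['scene'])
g=cv2.GaussianBlur(cv2.cvtColor(T.img,cv2.COLOR_RGB2GRAY),(0,0),.7).astype(float)
from scipy.ndimage import map_coordinates
def edge(p,q,z,n=40,w=5,thr=None,t0=.08,t1=.92,dark_out=1,verb=0):
    # p->q approx edge in world on plane z ; search along image normal for max gradient
    a=T.proj([*p,z]);b=T.proj([*q,z]);d=(b-a)/np.linalg.norm(b-a);nn=np.array([-d[1],d[0]])
    pts=[];s=np.arange(-w,w+.01,.1)
    for t in np.linspace(t0,t1,n):
        c=a+(b-a)*t; P=c[:,None]+nn[:,None]*s
        v=map_coordinates(g,[P[1],P[0]],order=1); gr=np.abs(np.gradient(v)); k=gr.argmax()
        pts.append(T.plane(*P[:,k],z)[:2])
    pts=np.array(pts,np.float32)
    vx,vy,x0,y0=cv2.fitLine(pts,cv2.DIST_HUBER,0,.001,.001).ravel()
    r=(pts[:,0]-x0)*vy-(pts[:,1]-y0)*vx
    return np.array([x0,y0]),np.array([vx,vy]),np.median(np.abs(r))
# rough corners from crop1: left-front (147,388)/5+(235,130); right-front (500,265); left-back (62,180)
def W(u,v,z): return T.plane(235+u/5,130+v/5,z)[:2]
LF=W(147,388,0);RF=W(500,268,0);LB=W(62,178,0)
print(LF,RF,LB,np.linalg.norm(LF-RF),np.linalg.norm(LF-LB))
f=edge(LF,RF,0);l=edge(LF,LB,0,w=3)
for nm,e in(('front',f),('left',l)): print(nm,e, 'ang',np.degrees(np.arctan2(e[1][1],e[1][0])))
A=np.stack([f[1],-l[1]],1);t=np.linalg.solve(A,l[0]-f[0]);C=f[0]+f[1]*t[0];print('corner LF',C)
E
```

```text
[ 0.50299958 -0.04718568] [ 0.4883629  -0.30496564] [ 0.66724666 -0.05246159] 0.25819515846955154 0.16433178594413836
front (array([ 0.4994589 , -0.17167906], dtype=float32), array([0.04213845, 0.9991118 ], dtype=float32), np.float32(0.00046244392)) ang 87.58492
left (array([ 0.58411247, -0.04606932], dtype=float32), array([ 0.99918115, -0.04046004], dtype=float32), np.float32(0.00050074194)) ang -2.3188224
corner LF [ 0.50489193 -0.04286143]
```

```bash
python3 - <<'E'
from h import *
import pickle
D=pickle.load(open('d0.pkl','rb')); T=Cam(D['top']);S=Cam(D['scene'])
P={'tall':((269.6,187.5),(256.58,184.4)),'otall':((258.8,161.3),(276.38,174.15)),'small':((306.16,176.16),(298.58,202.42)),'osmall':((295.47,151.65),(316.67,190.07))}
# grey/black caps by hand from crops: sq_top 11x (300,135), sq_sc 8x (295,180); crop1 5x ; s_crop1 5x (200,160)
P['square']=((300+282/11,135+365/11),(295+215/8,180+188/8))
P['osquare']=((300+155/11,135+97/11),(295+352/8,180+85/8))
P['amber']=((287.6,182.6),(200+387/5,160+172/5))
P['oamber']=((277.2,156.5),(200+487/5,160+115/5))
hz=dict(tall=.090,small=.067,square=.088,amber=.079)
for k,(a,b) in P.items():
    print(k,tri(T,a,S,b).round(4),T.plane(*a,hz[k.lstrip('o')]).round(4),S.plane(*b,hz[k.lstrip('o')]).round(4))
# square shoulder edges top view (z=.062): from sq_top
f=lambda u,v,z:T.plane(300+u/11,135+v/11,z)[:2]
for nm,pts in {'new front':((210,500),(368,460)),'new left':((168,390),(210,500)),'old front':((95,235),(243,185)),'old left':((42,105),(95,235))}.items():
    a,b=[f(*p,.064) for p in pts]; d=b-a; print(nm,a,b,np.degrees(np.arctan2(d[1],d[0])))
E
```

```text
tall [ 0.5325 -0.0769  0.091 ] [ 0.5332 -0.0775  0.09  ] [ 0.5337 -0.0754  0.09  ]
otall [ 0.6305 -0.0799  0.0899] [ 0.6314 -0.0809  0.09  ] [ 0.6286 -0.0797  0.09  ]
small [ 0.5291 -0.2074  0.0713] [ 0.5305 -0.2085  0.067 ] [ 0.5372 -0.203   0.067 ]
osmall [ 0.6233 -0.2112  0.0722] [ 0.6251 -0.2123  0.067 ] [ 0.6347 -0.2061  0.067 ]
square [ 0.5244 -0.2739  0.0872] [ 0.5245 -0.2741  0.088 ] [ 0.5221 -0.2744  0.088 ]
osquare [ 0.6194 -0.2766  0.0871] [ 0.619  -0.2763  0.088 ] [ 0.6176 -0.2774  0.088 ]
amber [ 0.5313 -0.1416  0.0766] [ 0.5296 -0.1402  0.079 ] [ 0.5282 -0.1449  0.079 ]
oamber [ 0.6297 -0.1473  0.0764] [ 0.628  -0.1459  0.079 ] [ 0.6255 -0.1506  0.079 ]
new front [ 0.5009739  -0.24226477] [ 0.49416503 -0.2917084 ] -97.84087075296175
new left [ 0.53818068 -0.2457235 ] [ 0.5009739  -0.24226477] 174.68906922394004
old front [ 0.5932242  -0.24678457] [ 0.59079461 -0.295768  ] -92.83955719535257
old left [ 0.63933495 -0.25003734] [ 0.5932242  -0.24678457] 175.9648930390991
```

```bash
cat > go.py <<'E'
import sys,numpy as np
from scipy.spatial.transform import Rotation as R
from plant import ctrl
s=ctrl.observe(); p=np.array(s['position']);M=np.array(s['ee_rot'])
def go(x,y,z,yaw=-7.35):
    a=np.radians(yaw); Y=np.array([np.cos(a),np.sin(a),0]);Z=np.array([0,0,-1.]);G=np.stack([np.cross(Y,Z),Y,Z],1)
    rv=R.from_matrix(M.T@G).as_rotvec()/(np.pi/2); sh=M.T@(np.array([x,y,z])-p)/.3
    print('turn',rv.round(3),'shift',sh.round(3),'rows>=',(np.linalg.norm(rv)*90/10.7).round(1),(np.linalg.norm(sh)*.3/.0625).round(1))
print('t',round(s['time_s'],2),'p',p.round(4),'yaw',np.degrees(np.arctan2(M[1,1],M[0,1])).round(2),'F',np.round(s['ft_force'],1),'grip',round(s['grip_width'],3),'q',np.round(s['qpos'],2))
a=list(map(float,sys.argv[1:]))
for i in range(0,len(a)-2,3): go(*a[i:i+3])
E
python3 go.py 0.42 0.26 0.22 0.535 -0.078 0.20
```

```text
t 0.2 p [0.1987 0.5922 0.2222] yaw 71.45 F [ 0.9 -0.2 -0.3] grip 1.002 q [ 1.23  0.42  1.63  0.    1.09 -0.02]
turn [-0.001  0.     0.876] shift [-1.052 -0.815  0.008] rows>= 7.4 6.4
turn [-0.001  0.     0.876] shift [-1.774 -1.761  0.076] rows>= 7.4 12.0
```

>>> servo_tool(
  rows="0 0 0.11 -0.14 -0.12 0 80; 0 0 0.22 -0.3 -0.24 0 80; 0 0 0.33 -0.45 -0.36 0 80; 0 0 0.44 -0.6 -0.48 0 80; 0 0 0.55 -0.75 -0.6 0 80",
  grip_force=15,
)

```text
time_s: 0.82
position: [0.3556, 0.3487, 0.2228]
ee_rot: [[-0.369, 0.93, 0.0], [0.93, 0.369, 0.0], [0.0, 0.0, -1.0]]
ft_force: [0.8, 0.9, -0.3]
grip_width: 0.801
```

```bash
python3 go.py 0.535 -0.078 0.20
```

```text
t 0.82 p [0.3556 0.3487 0.2228] yaw 21.64 F [ 0.8  0.9 -0.3] grip 0.801 q [ 0.75  0.24  1.91 -0.    1.    0.37]
turn [ 0.    -0.     0.322] shift [-1.543  0.031  0.076] rows>= 2.7 7.4
```

>>> servo_tool(
  rows="0 0 0.1 -0.2 0 0 80; 0 0 0.2 -0.4 0.01 0 80; 0 0 0.3 -0.6 0.015 0 80; 0 0 0.322 -0.8 0.02 0 80; 0 0 0.322 -1 0.02 0 80",
)

```text
time_s: 1.45
position: [0.4732, 0.0724, 0.2229]
ee_rot: [[0.123, 0.992, 0.001], [0.992, -0.123, 0.0], [0.0, 0.001, -1.0]]
ft_force: [0.8, 0.3, -0.0]
grip_width: 0.802
```

```bash
python3 go.py 0.5335 -0.077 0.18  0.5335 -0.077 0.028
```

```text
t 1.45 p [0.4732 0.0724 0.2229] yaw -7.06 F [ 0.8  0.3 -0. ] grip 0.802 q [0.13 0.21 1.95 0.   0.99 0.25]
turn [ 0.    -0.     0.003] shift [-0.47   0.261  0.143] rows>= 0.0 2.7
turn [ 0.    -0.     0.003] shift [-0.47  0.26  0.65] rows>= 0.0 4.0
```

>>> servo_tool(
  rows="0 0 0.003 -0.2 0.1 0 80; 0 0 0.003 -0.4 0.2 0.07 80; 0 0 0.003 -0.47 0.26 0.14 80; 0 0 0.003 -0.47 0.26 0.143 80",
)

```text
time_s: 1.95
position: [0.5325, -0.0773, 0.178]
ee_rot: [[0.131, 0.991, -0.003], [0.991, -0.131, 0.0], [-0.0, -0.003, -1.0]]
ft_force: [-0.7, -0.2, -0.3]
grip_width: 0.798
```

```bash
python3 go.py 0.5335 -0.077 0.028; cat > look.py <<'E'
import sys
from plant import vision
import cv2
n,out,x0,y0,x1,y1,f=sys.argv[1:]
x0,y0,x1,y1=map(int,(x0,y0,x1,y1))
i=vision.snapshot(n)['img'][y0:y1,x0:x1,::-1]
cv2.imwrite('pics/'+out+'.png',cv2.resize(i,None,fx=float(f),fy=float(f),interpolation=cv2.INTER_CUBIC))
E
python3 look.py scene s1 130 120 370 270 3.3
```

```text
t 1.95 p [ 0.5325 -0.0773  0.178 ] yaw -7.5 F [-0.7 -0.2 -0.3] grip 0.798 q [-0.17  0.36  1.86 -0.    0.93 -0.04]
turn [-0.002  0.    -0.002] shift [0.001 0.005 0.5  ] rows>= 0.0 2.4
```

View pics/s1.png

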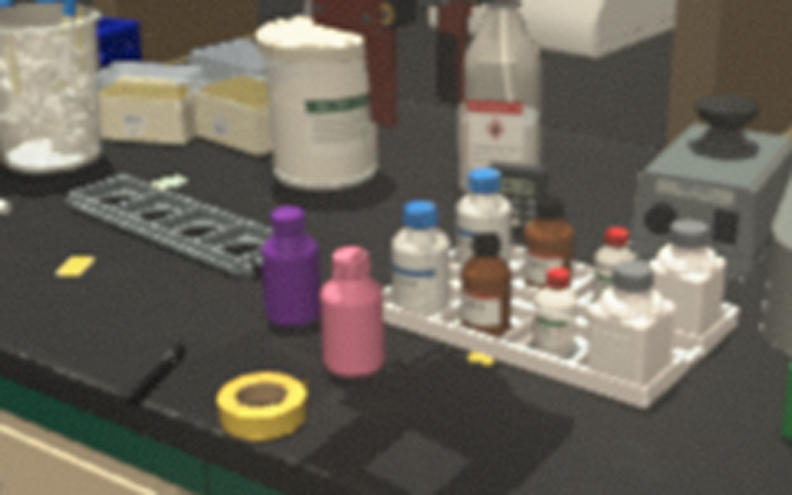

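```bash
python3 - <<'E'
from plant import vision
from h import *
for n in('scene','top'):
    d=vision.snapshot(n); cv2.imwrite(f'pics/{n}2.png',d['img'][:,:,::-1]); c=Cam(d); print(n,c.c,c.proj([.533,-.077,.18]),c.proj([.533,-.077,.3]))
E
```

```text
scene [-0.26808324 -0.62942159  0.48994447] [256.46115996 152.67703978] [255.81434807 106.42007259]
top [0.05799203 0.15437689 1.54631262] [270.00365384 177.56957009] [270.79653859 162.22879481]
```

View pics/scene2.png

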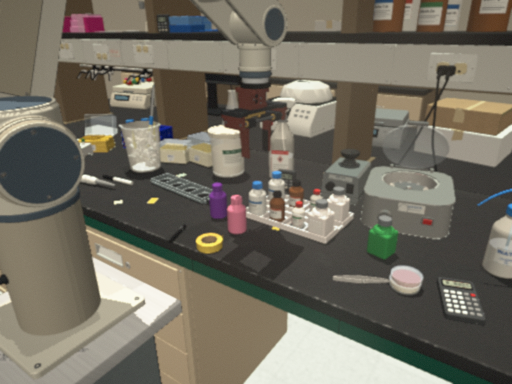

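View pics/top2.png

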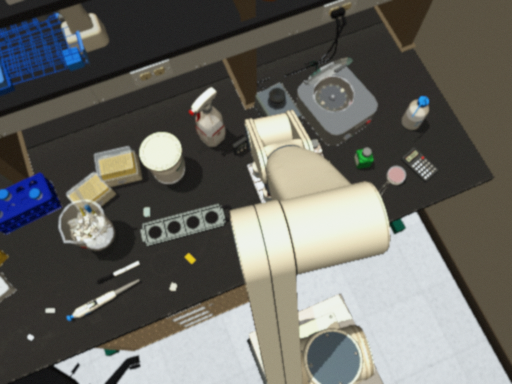

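The gripper's dark red fingers (about 244,155 and 270,125) hang over the front blue-capped bottle (257,184), with the arm to the right of tall clutter. Candidates for the tall bottle: front blue cap top-view (270,187), back blue cap (259,161), purple (251,219), pink (282,219). I choose the front blue-capped one.

>>> servo_tool(
  rows="0 0 0 0 0.003 0.13 80; 0 0 0 0 0.003 0.27 80; 0 0 0 0 0.003 0.4 80; 0 0 0 0 0.003 0.5 80; 0 0 0 0 0.003 0.5 80",
)

```text
time_s: 2.72
position: [0.5322, -0.0739, 0.0289]
ee_rot: [[0.125, 0.992, -0.003], [0.992, -0.125, 0.001], [0.0, -0.003, -1.0]]
ft_force: [0.0, -0.2, 0.8]
grip_width: 0.799
```

```bash
python3 go.py 0.5335 -0.077 0.028;python3 look.py scene s3 190 120 370 270 4.4
```

```text
t 2.73 p [ 0.5322 -0.0739  0.0289] yaw -7.2 F [ 0.  -0.2  0.8] grip 0.799 q [-0.16  0.6   1.92  0.    0.63 -0.03]
turn [-0.002 -0.     0.002] shift [-0.01   0.006  0.003] rows>= 0.0 0.1
```

View pics/s3.png

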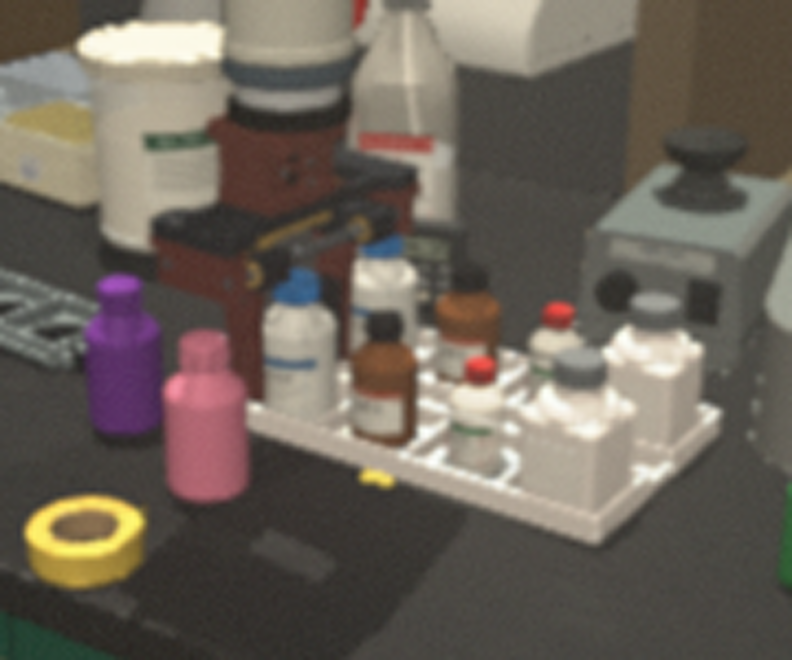

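>>> servo_tool(
  rows="0 0 0 0 0 0 0; 0 0 0 0 0 0 0; 0 0 0 0 0 0 0; 0 0 0 0 0 0 0",
  grip_force=20,
)

```text
time_s: 3.28
position: [0.5344, -0.0754, 0.0309]
ee_rot: [[0.127, 0.992, 0.002], [0.992, -0.127, -0.0], [0.0, 0.002, -1.0]]
ft_force: [-0.5, 1.0, 7.4]
grip_width: 0.539
```

```bash
for i in 1 2 3; do python3 go.py 0.5655 0.3207 0.18; done
```

```text
t 3.27 p [ 0.5344 -0.0754  0.0309] yaw -7.31 F [-0.5  1.   7.4] grip 0.539 q [-0.16  0.6   1.92  0.    0.63 -0.03]
turn [ 0.001 -0.     0.   ] shift [ 1.323 -0.064 -0.497] rows>= 0.0 6.8
t 3.27 p [ 0.5344 -0.0754  0.0309] yaw -7.31 F [-0.5  1.   7.4] grip 0.539 q [-0.16  0.6   1.92  0.    0.63 -0.03]
turn [ 0.001 -0.     0.   ] shift [ 1.323 -0.064 -0.497] rows>= 0.0 6.8
t 3.27 p [ 0.5344 -0.0754  0.0309] yaw -7.31 F [-0.5  1.   7.4] grip 0.539 q [-0.16  0.6   1.92  0.    0.63 -0.03]
turn [ 0.001 -0.     0.   ] shift [ 1.323 -0.064 -0.497] rows>= 0.0 6.8
```

>>> servo_tool(
  rows="0 0 0 0 0 -0.08 0; 0 0 0 0 0 -0.2 0; 0 0 0 0 0 -0.35 0; 0 0 0 0.08 0 -0.48 0; 0 0 0 0.2 -0.01 -0.5 0",
)

```text
time_s: 3.9
position: [0.5401, -0.0156, 0.1831]
ee_rot: [[0.129, 0.992, 0.006], [0.992, -0.129, -0.0], [0.0, 0.006, -1.0]]
ft_force: [1.3, -0.5, -1.6]
grip_width: 0.542
```

>>> servo_tool(
  rows="0 0 0 0.17 -0.01 0 0; 0 0 0 0.35 -0.02 0 0; 0 0 0 0.53 -0.03 0 0; 0 0 0 0.71 -0.03 0 0; 0 0 0 0.88 -0.04 0 0",
)

```text
time_s: 4.53
position: [0.5599, 0.2497, 0.18]
ee_rot: [[0.127, 0.992, 0.0], [0.992, -0.127, 0.0], [0.0, 0.0, -1.0]]
ft_force: [0.8, -1.2, -0.6]
grip_width: 0.536
```

```bash
python3 go.py 0.5655 0.3207 0.18
```

```text
t 4.53 p [0.5599 0.2497 0.18  ] yaw -7.3 F [ 0.8 -1.2 -0.6] grip 0.536 q [ 0.4   0.46  1.69 -0.    1.    0.53]
turn [ 0.    -0.     0.001] shift [ 0.237 -0.011  0.   ] rows>= 0.0 1.1
```

>>> servo_tool(
  rows="0 0 0 0.12 -0.01 0 0; 0 0 0 0.237 -0.01 0 0; 0 0 0 0.237 -0.01 0.1 0; 0 0 0 0.237 -0.01 0.25 0; 0 0 0 0.237 -0.01 0.37 0",
)

```text
time_s: 5.15
position: [0.5654, 0.3186, 0.0674]
ee_rot: [[0.127, 0.992, -0.001], [0.992, -0.127, -0.0], [-0.001, -0.001, -1.0]]
ft_force: [-0.2, -0.5, -0.6]
grip_width: 0.534
```

```bash
python3 go.py 0.5655 0.3207 0.029; python3 look.py scene s4 120 100 280 230 5;  python3 look.py top t4 110 130 250 260 5
```

```text
t 5.15 p [0.5654 0.3186 0.0674] yaw -7.29 F [-0.2 -0.5 -0.6] grip 0.534 q [ 0.49  0.65  1.65 -0.    0.84  0.62]
turn [-0.     0.     0.001] shift [ 0.007 -0.     0.128] rows>= 0.0 0.6
```

View pics/s4.png

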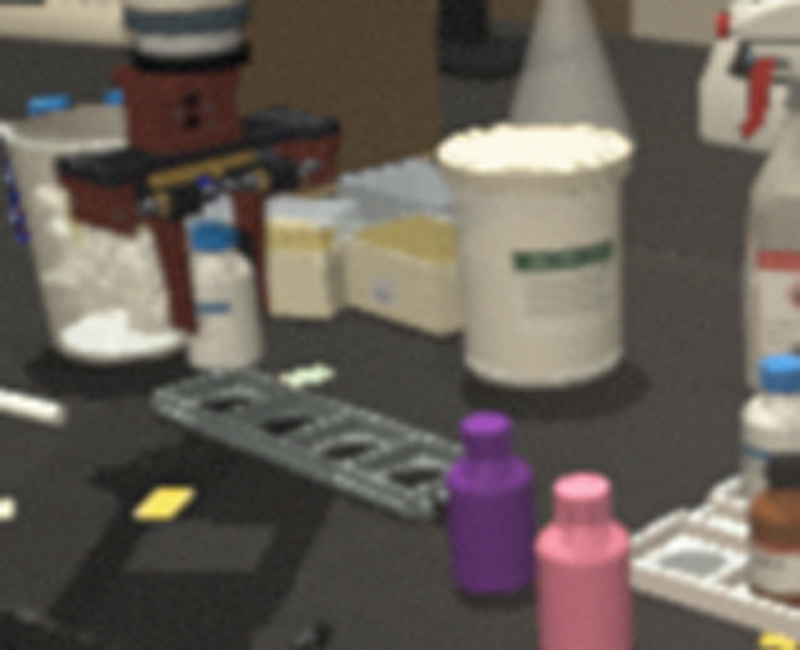

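View pics/t4.png

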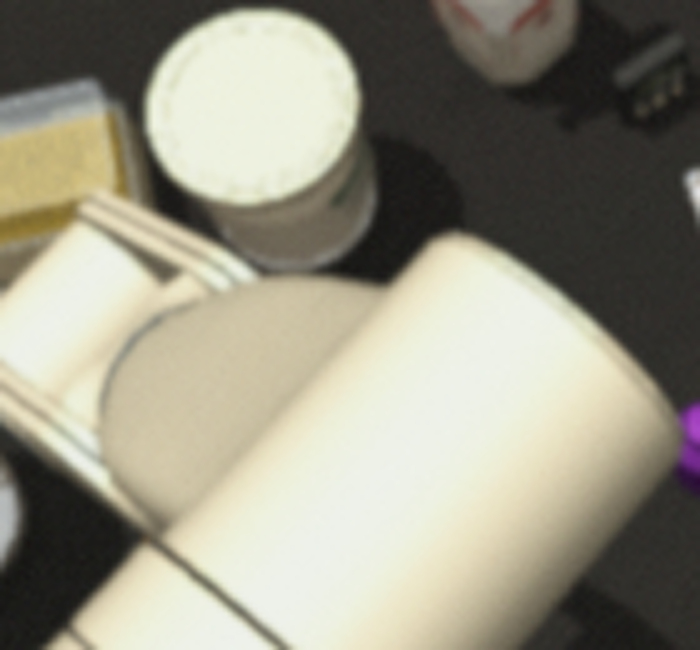

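```bash
python3 - <<'E'
from h import *
import pickle
from plant import vision
S=Cam(vision.snapshot('scene'))
for b in blobs(S,'blue',(95,100,60),(118,255,255),(150,138,175,158)): print(b, S.plane(b[1],b[2],.129),S.plane(b[1],b[2],.132))
print(S.proj([.5655,.3207,.129]), S.proj([.5655,.3207,.004]))
E
python3 go.py 0.5655 0.3207 0.029
```

```text
('blue', np.float64(162.30769230769232), np.float64(148.02564102564102), np.int32(39), np.int32(10), np.int32(5)) [0.54608893 0.29587485 0.129     ] [0.53932191 0.28818422 0.132     ]
[161.42280627 145.34866681] [165.51679195 181.01746906]
t 5.3 p [0.5645 0.318  0.0672] yaw -7.31 F [ 0.8 -0.5 -0.9] grip 0.536 q [ 0.49  0.65  1.65 -0.    0.84  0.62]
turn [-0.002  0.002  0.   ] shift [0.01  0.002 0.127] rows>= 0.0 0.6
```

>>> servo_tool(
  rows="0 0 0 0.008 0 0 0; 0 0 0 0.013 0 0.04 0; 0 0 0 0.013 0 0.08 0; 0 0 0 0.013 0 0.105 0; 0 0 0 0.013 0 0.12 0",
)

```text
time_s: 5.92
position: [0.5662, 0.3225, 0.032]
ee_rot: [[0.127, 0.992, -0.001], [0.992, -0.127, -0.0], [-0.001, -0.001, -1.0]]
ft_force: [-0.6, -0.0, -1.6]
grip_width: 0.54
```

```bash
python3 go.py 0.5655 0.3207 0.029; python3 look.py scene s5 120 100 280 230 5
```

```text
t 5.92 p [0.5662 0.3225 0.032 ] yaw -7.3 F [-0.6 -0.  -1.6] grip 0.54 q [ 0.5   0.71  1.65 -0.    0.78  0.63]
turn [-0.     0.     0.001] shift [-0.006 -0.001  0.01 ] rows>= 0.0 0.1
```

View pics/s5.png

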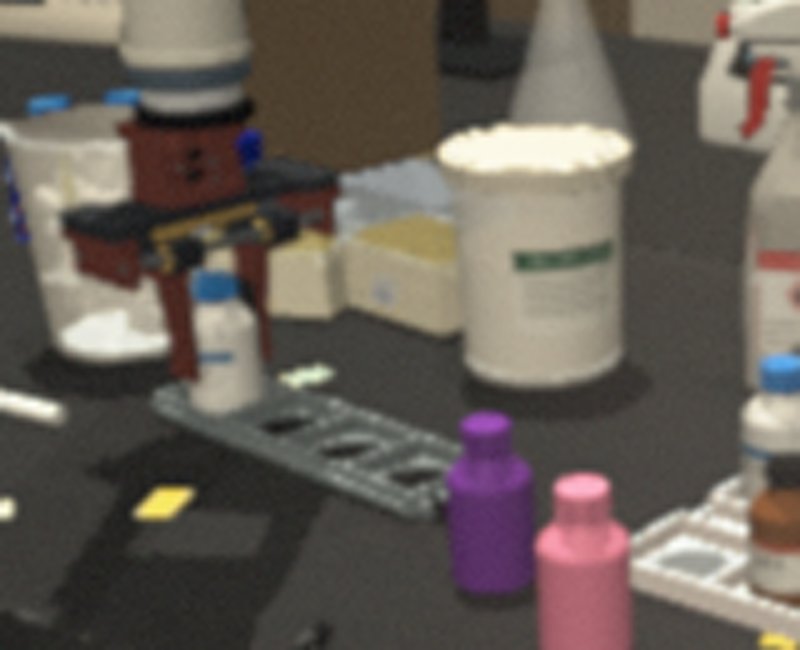

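>>> servo_tool(
  rows="0 0 0 0 0 0.005 0; 0 0 0 0 0 0.01 0; 0 0 0 0 0 0.01 0",
)

```text
time_s: 6.35
position: [0.5666, 0.3228, 0.0309]
ee_rot: [[0.127, 0.992, 0.0], [0.992, -0.127, 0.0], [0.0, 0.0, -1.0]]
ft_force: [-1.9, -2.1, 6.7]
grip_width: 0.541
```

>>> servo_tool(
  rows="0 0 0 0 0 0 62; 0 0 0 0 0 0 75; 0 0 0 0 0 0 80",
)

```text
time_s: 6.72
position: [0.5665, 0.3228, 0.0297]
ee_rot: [[0.127, 0.992, 0.0], [0.992, -0.127, 0.0], [0.0, 0.0, -1.0]]
ft_force: [0.5, 0.9, -0.1]
grip_width: 0.784
```

>>> servo_tool(
  rows="0 0 0 0 0 -0.06 80; 0 0 0 0 0 -0.2 80; 0 0 0 0 0 -0.37 80; 0 0 0 -0.12 0.01 -0.5 80; 0 0 0 -0.3 0.02 -0.52 80",
)

```text
time_s: 7.35
position: [0.5631, 0.2336, 0.1906]
ee_rot: [[0.125, 0.992, 0.007], [0.992, -0.125, 0.003], [0.004, 0.007, -1.0]]
ft_force: [-0.1, -0.3, -0.2]
grip_width: 0.803
```

```bash
python3 go.py 0.53 -0.141 0.18; python3 look.py scene s6 120 100 280 230 5
```

```text
t 7.35 p [0.5631 0.2336 0.1906] yaw -7.17 F [-0.1 -0.3 -0.2] grip 0.803 q [0.37 0.43 1.7  0.   1.   0.5 ]
turn [ 0.004 -0.002  0.002] shift [-1.253  0.046  0.031] rows>= 0.0 6.0
```

View pics/s6.png

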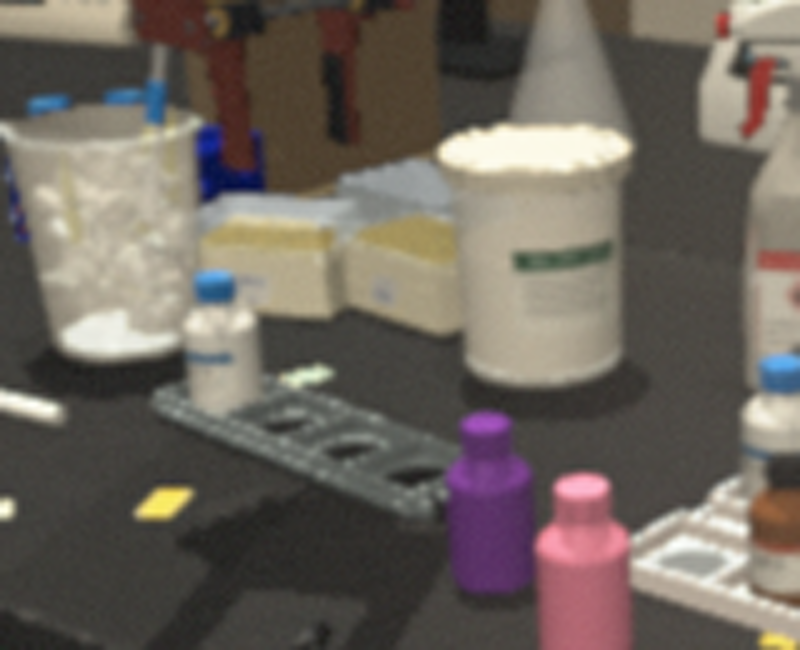

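>>> servo_tool(
  rows="0 0 0 -0.17 0.01 0 80; 0 0 0 -0.36 0.02 0 80; 0 0 0 -0.56 0.025 0 80; 0 0 0 -0.76 0.03 0.02 80; 0 0 0 -0.96 0.04 0.03 80",
)

```text
time_s: 8.02
position: [0.536, -0.0562, 0.1777]
ee_rot: [[0.127, 0.992, 0.001], [0.992, -0.127, -0.0], [0.0, 0.001, -1.0]]
ft_force: [1.3, 0.9, 1.1]
grip_width: 0.799
```

>>> servo_tool(
  rows="0 0 0 -0.15 0.005 0 80; 0 0 0 -0.27 0.01 0 80; 0 0 0 -0.29 0.01 0 80",
)

```text
time_s: 8.4
position: [0.5282, -0.143, 0.1776]
ee_rot: [[0.13, 0.991, 0.001], [0.991, -0.13, -0.0], [-0.0, 0.001, -1.0]]
ft_force: [0.2, 0.0, 0.3]
grip_width: 0.802
```

```bash
python3 go.py 0.53 -0.141 0.028; python3 look.py scene s7 190 120 370 270 4.4
```

```text
t 8.4 p [ 0.5282 -0.143   0.1776] yaw -7.48 F [0.2 0.  0.3] grip 0.802 q [-0.29  0.37  1.84 -0.    0.93 -0.16]
turn [ 0.001  0.    -0.001] shift [0.008 0.005 0.499] rows>= 0.0 2.4
```

View pics/s7.png

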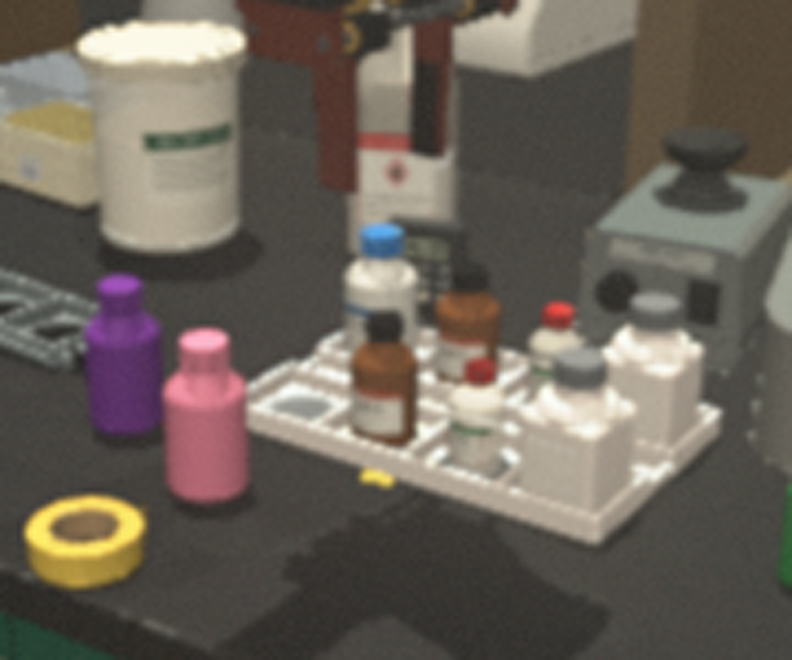

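>>> servo_tool(
  rows="0 0 0 0.005 0.003 0.13 80; 0 0 0 0.005 0.004 0.27 80; 0 0 0 0.005 0.004 0.4 80; 0 0 0 0.005 0.004 0.495 80; 0 0 0 0.005 0.004 0.495 80",
)

```text
time_s: 9.07
position: [0.5283, -0.1381, 0.0268]
ee_rot: [[0.126, 0.992, -0.004], [0.992, -0.126, 0.001], [0.001, -0.004, -1.0]]
ft_force: [0.1, -0.0, -0.3]
grip_width: 0.799
```

>>> servo_tool(
  rows="0 0 0 0 0 0 0; 0 0 0 0 0 0 0; 0 0 0 0 0 0 0; 0 0 0 0 0 0 0",
)

```text
time_s: 9.57
position: [0.5305, -0.1401, 0.0293]
ee_rot: [[0.127, 0.992, 0.002], [0.992, -0.127, -0.0], [-0.0, 0.002, -1.0]]
ft_force: [-0.0, 0.9, 6.1]
grip_width: 0.467
```

```bash
python3 go.py 0.5574 0.2571 0.18; python3 look.py scene s8 190 120 370 270 4.4
```

```text
t 9.57 p [ 0.5305 -0.1401  0.0293] yaw -7.32 F [-0.   0.9  6.1] grip 0.467 q [-0.28  0.61  1.9   0.    0.64 -0.15]
turn [0.001 0.    0.   ] shift [ 1.324 -0.078 -0.503] rows>= 0.0 6.8
```

View pics/s8.png

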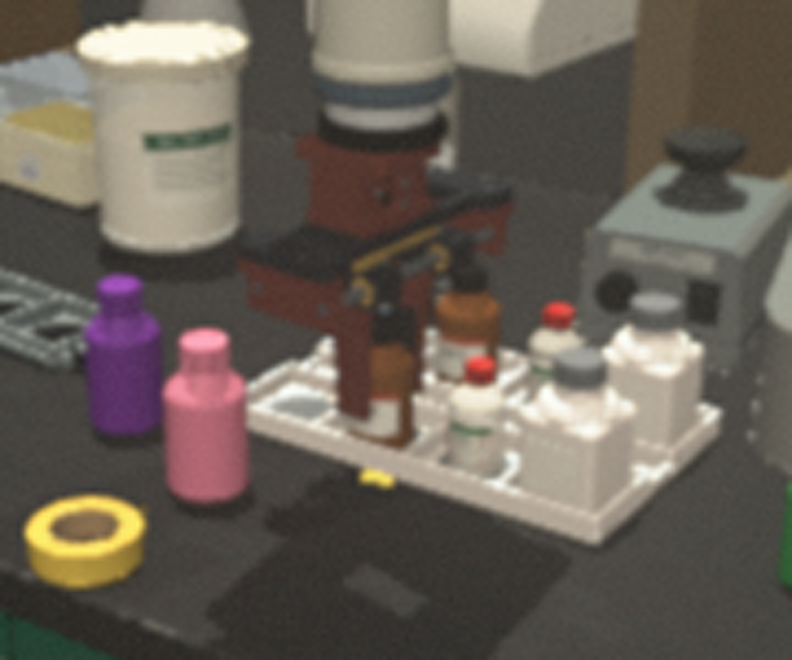

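>>> servo_tool(
  rows="0 0 0 0 0 -0.08 0; 0 0 0 0 0 -0.2 0; 0 0 0 0 0 -0.35 0; 0 0 0 0.08 0 -0.48 0; 0 0 0 0.22 -0.02 -0.5 0",
)

```text
time_s: 10.25
position: [0.534, -0.0742, 0.1815]
ee_rot: [[0.13, 0.992, 0.006], [0.992, -0.13, -0.001], [-0.0, 0.006, -1.0]]
ft_force: [0.7, 0.9, -0.5]
grip_width: 0.468
```

>>> servo_tool(
  rows="0 0 0 0.17 -0.01 0 0; 0 0 0 0.37 -0.02 0 0; 0 0 0 0.57 -0.03 0 0; 0 0 0 0.77 -0.04 0 0; 0 0 0 0.93 -0.05 0 0",
)

```text
time_s: 10.88
position: [0.5523, 0.2072, 0.1784]
ee_rot: [[0.126, 0.992, 0.0], [0.992, -0.126, 0.0], [0.0, 0.0, -1.0]]
ft_force: [0.6, -0.4, -0.2]
grip_width: 0.469
```

```bash
python3 go.py 0.5574 0.2571 0.18
```

```text
t 10.88 p [0.5523 0.2072 0.1784] yaw -7.26 F [ 0.6 -0.4 -0.2] grip 0.469 q [0.34 0.43 1.74 0.   0.97 0.47]
turn [ 0.    -0.     0.001] shift [ 0.167 -0.004 -0.005] rows>= 0.0 0.8
```

>>> servo_tool(
  rows="0 0 0 0.09 0 0 0; 0 0 0 0.165 -0.004 0 0; 0 0 0 0.165 -0.004 0.1 0; 0 0 0 0.165 -0.004 0.25 0; 0 0 0 0.165 -0.004 0.36 0",
)

```text
time_s: 11.5
position: [0.5571, 0.2537, 0.0687]
ee_rot: [[0.128, 0.992, -0.001], [0.992, -0.128, -0.001], [-0.001, -0.001, -1.0]]
ft_force: [-0.5, -0.6, -1.3]
grip_width: 0.467
```

```bash
python3 go.py 0.5574 0.2571 0.029; python3 look.py scene s9 120 100 280 230 5
```

```text
t 11.5 p [0.5571 0.2537 0.0687] yaw -7.34 F [-0.5 -0.6 -1.3] grip 0.467 q [ 0.41  0.61  1.74 -0.    0.79  0.54]
turn [-0.001  0.     0.   ] shift [ 0.011 -0.     0.132] rows>= 0.0 0.6
```

View pics/s9.png

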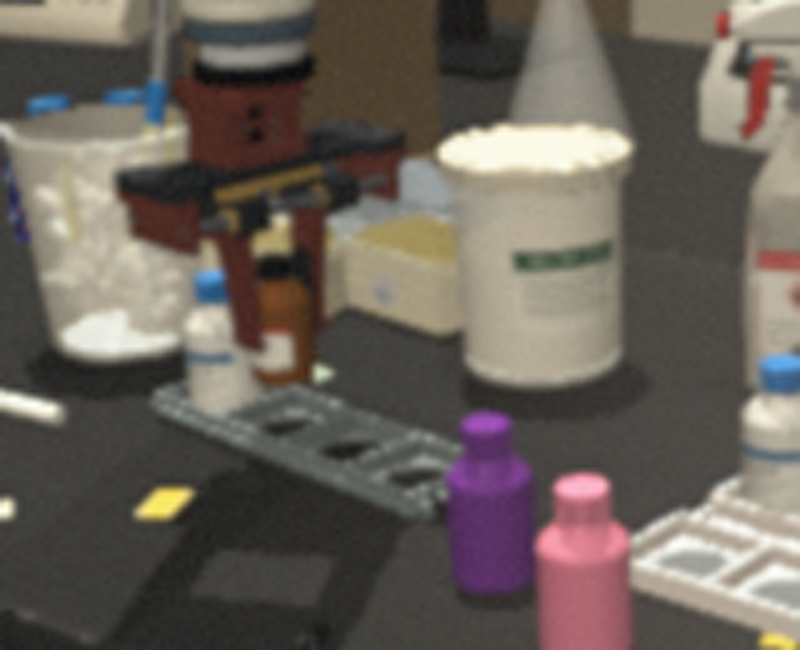

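>>> servo_tool(
  rows="0 0 0 0.008 0 0.01 0; 0 0 0 0.01 0 0.05 0; 0 0 0 0.01 0 0.09 0; 0 0 0 0.01 0 0.12 0; 0 0 0 0.01 0 0.12 0",
)

```text
time_s: 12.18
position: [0.5575, 0.257, 0.0335]
ee_rot: [[0.127, 0.992, -0.001], [0.992, -0.127, -0.001], [-0.001, -0.001, -1.0]]
ft_force: [0.2, 1.1, -0.3]
grip_width: 0.47
```

>>> servo_tool(
  rows="0 0 0 0 0 0.005 0; 0 0 0 0 0 0.01 0; 0 0 0 0 0 0.01 0",
)

```text
time_s: 12.55
position: [0.5581, 0.2573, 0.0314]
ee_rot: [[0.127, 0.992, 0.0], [0.992, -0.127, 0.0], [0.0, 0.0, -1.0]]
ft_force: [-0.4, -0.8, -1.4]
grip_width: 0.469
```

>>> servo_tool(
  rows="0 0 0 0 0 0.004 0; 0 0 0 0 0 0.007 0; 0 0 0 0 0 0.007 0",
)

```text
time_s: 12.92
position: [0.5582, 0.2573, 0.0294]
ee_rot: [[0.127, 0.992, 0.0], [0.992, -0.127, 0.0], [0.0, 0.0, -1.0]]
ft_force: [-1.0, -0.6, 2.2]
grip_width: 0.469
```

>>> servo_tool(
  rows="0 0 0 0 0 0.002 0; 0 0 0 0 0 0.003 0; 0 0 0 0 0 0.003 55; 0 0 0 0 0 0.003 70; 0 0 0 0 0 0.003 80",
)

```text
time_s: 13.55
position: [0.558, 0.2572, 0.0281]
ee_rot: [[0.127, 0.992, -0.0], [0.992, -0.127, -0.0], [-0.0, -0.0, -1.0]]
ft_force: [-0.6, -0.2, 0.1]
grip_width: 0.74
```

>>> servo_tool(
  rows="0 0 0 0 0 -0.06 80; 0 0 0 0 0 -0.2 80; 0 0 0 0 0 -0.37 80; 0 0 0 -0.12 0.01 -0.5 80; 0 0 0 -0.3 0.02 -0.52 80",
)

```text
time_s: 14.18
position: [0.5548, 0.1679, 0.1889]
ee_rot: [[0.125, 0.992, 0.007], [0.992, -0.125, 0.002], [0.003, 0.007, -1.0]]
ft_force: [1.1, -0.4, -0.7]
grip_width: 0.803
```

```bash
python3 go.py 0.5295 -0.2075 0.18; python3 look.py scene s10 120 100 280 230 5
```

```text
t 14.18 p [0.5548 0.1679 0.1889] yaw -7.16 F [ 1.1 -0.4 -0.7] grip 0.803 q [0.27 0.4  1.76 0.   0.97 0.4 ]
turn [ 0.005 -0.002  0.002] shift [-1.252  0.072  0.026] rows>= 0.0 6.0
```

View pics/s10.png

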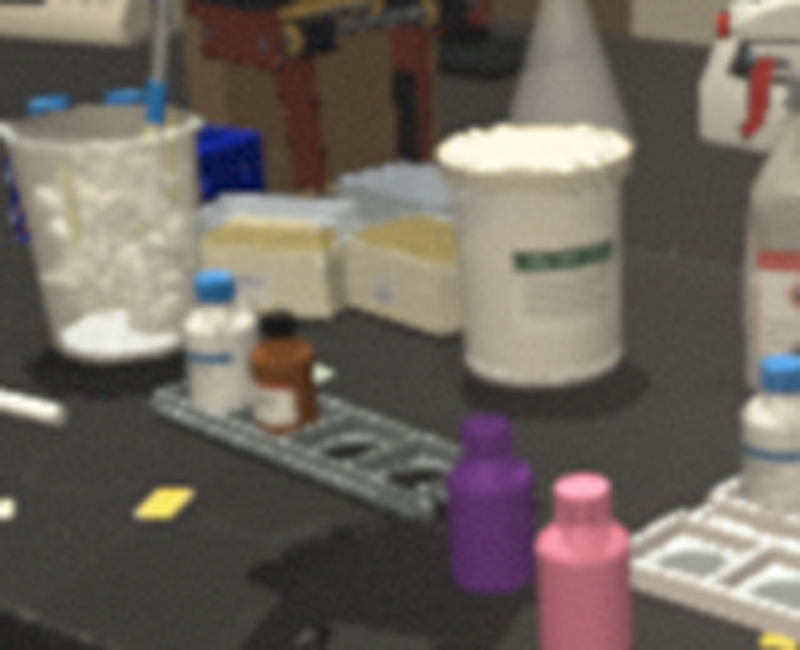

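>>> servo_tool(
  rows="0 0 0 -0.17 0.01 0 80; 0 0 0 -0.36 0.02 0 75; 0 0 0 -0.56 0.03 0 70; 0 0 0 -0.76 0.04 0.02 70; 0 0 0 -0.96 0.06 0.03 70",
)

```text
time_s: 14.85
position: [0.5335, -0.1225, 0.1762]
ee_rot: [[0.127, 0.992, 0.001], [0.992, -0.127, -0.0], [-0.0, 0.001, -1.0]]
ft_force: [1.5, 0.9, 0.3]
grip_width: 0.701
```

>>> servo_tool(
  rows="0 0 0 -0.15 0.01 0 70; 0 0 0 -0.27 0.01 0 70; 0 0 0 -0.285 0.01 0 70",
)

```text
time_s: 15.22
position: [0.5258, -0.2079, 0.1761]
ee_rot: [[0.13, 0.991, 0.001], [0.991, -0.13, -0.001], [-0.0, 0.001, -1.0]]
ft_force: [0.3, 0.1, 0.4]
grip_width: 0.697
```

```bash
python3 go.py 0.5298 -0.208 0.026; python3 look.py scene s11 190 120 370 270 4.4
```

```text
t 15.22 p [ 0.5258 -0.2079  0.1761] yaw -7.48 F [0.3 0.1 0.4] grip 0.697 q [-0.4   0.4   1.8  -0.    0.95 -0.27]
turn [ 0.001  0.    -0.001] shift [0.002 0.013 0.5  ] rows>= 0.0 2.4
```

View pics/s11.png

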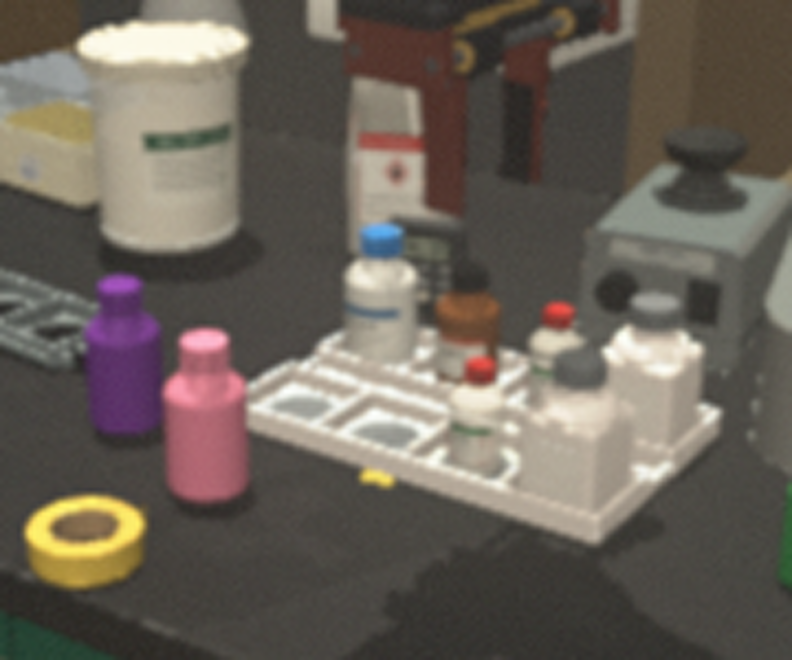

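>>> servo_tool(
  rows="0 0 0 0 0.008 0.13 70; 0 0 0 0 0.012 0.27 70; 0 0 0 0 0.012 0.4 70; 0 0 0 0 0.012 0.495 70; 0 0 0 0 0.012 0.495 70",
)

```text
time_s: 15.9
position: [0.5283, -0.2044, 0.0253]
ee_rot: [[0.126, 0.992, -0.004], [0.992, -0.126, 0.002], [0.001, -0.004, -1.0]]
ft_force: [-1.0, 0.4, 0.5]
grip_width: 0.7
```

>>> servo_tool(
  rows="0 0 0 0 0 0 0; 0 0 0 0 0 0 0; 0 0 0 0 0 0 0; 0 0 0 0 0 0 0; 0 0 0 0 0 0 0",
)

```text
time_s: 16.52
position: [0.5301, -0.2066, 0.0277]
ee_rot: [[0.127, 0.992, 0.001], [0.992, -0.127, -0.0], [-0.0, 0.001, -1.0]]
ft_force: [-0.1, 1.3, 7.0]
grip_width: 0.362
```

```bash
python3 go.py 0.5491 0.1931 0.18; python3 look.py scene s12 190 120 370 270 4.4
```

```text
t 16.52 p [ 0.5301 -0.2066  0.0277] yaw -7.31 F [-0.1  1.3  7. ] grip 0.362 q [-0.39  0.63  1.85  0.    0.66 -0.27]
turn [0.001 0.    0.   ] shift [ 1.329 -0.106 -0.508] rows>= 0.0 6.9
```

View pics/s12.png

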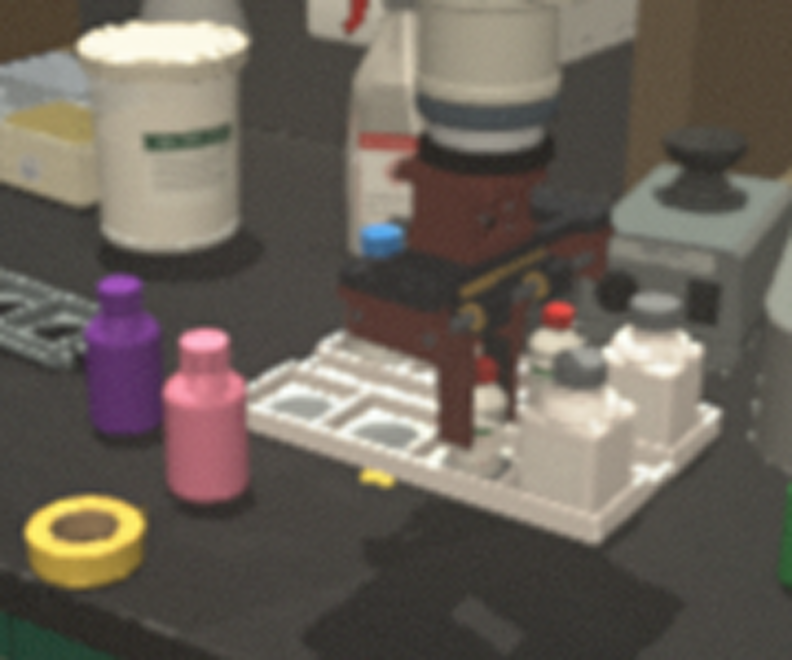

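>>> servo_tool(
  rows="0 0 0 0 0 -0.08 0; 0 0 0 0 0 -0.2 0; 0 0 0 0 0 -0.35 0; 0 0 0 0.08 0 -0.48 0; 0 0 0 0.22 -0.02 -0.5 0",
)

```text
time_s: 17.2
position: [0.5339, -0.141, 0.18]
ee_rot: [[0.129, 0.992, 0.006], [0.992, -0.129, -0.002], [-0.001, 0.006, -1.0]]
ft_force: [0.2, -0.1, -0.6]
grip_width: 0.361
```

>>> servo_tool(
  rows="0 0 0 0.17 -0.01 0 0; 0 0 0 0.37 -0.03 0 0; 0 0 0 0.57 -0.05 0 0; 0 0 0 0.77 -0.06 0 0; 0 0 0 0.93 -0.08 0 0",
)

```text
time_s: 17.82
position: [0.5435, 0.1418, 0.177]
ee_rot: [[0.126, 0.992, 0.0], [0.992, -0.126, 0.0], [0.0, 0.0, -1.0]]
ft_force: [0.6, 0.3, -1.4]
grip_width: 0.363
```

```bash
python3 go.py 0.5491 0.1931 0.18
```

```text
t 17.82 p [0.5435 0.1418 0.177 ] yaw -7.26 F [ 0.6  0.3 -1.4] grip 0.363 q [0.23 0.39 1.81 0.   0.94 0.36]
turn [ 0.    -0.     0.001] shift [ 0.172 -0.003 -0.01 ] rows>= 0.0 0.8
```

>>> servo_tool(
  rows="0 0 0 0.09 0 0 0; 0 0 0 0.175 -0.003 0 0; 0 0 0 0.175 -0.003 0.1 0; 0 0 0 0.175 -0.003 0.25 0; 0 0 0 0.175 -0.003 0.36 0",
)

```text
time_s: 18.45
position: [0.5487, 0.1916, 0.0673]
ee_rot: [[0.127, 0.992, -0.001], [0.992, -0.127, -0.0], [-0.001, -0.001, -1.0]]
ft_force: [0.2, 0.2, 0.1]
grip_width: 0.36
```

```bash
python3 go.py 0.5491 0.1931 0.027; python3 look.py scene s13 120 100 280 230 5
```

```text
t 18.45 p [0.5487 0.1916 0.0673] yaw -7.3 F [0.2 0.2 0.1] grip 0.36 q [ 0.32  0.58  1.81 -0.    0.75  0.44]
turn [-0.001  0.     0.001] shift [0.005 0.001 0.134] rows>= 0.0 0.6
```

View pics/s13.png

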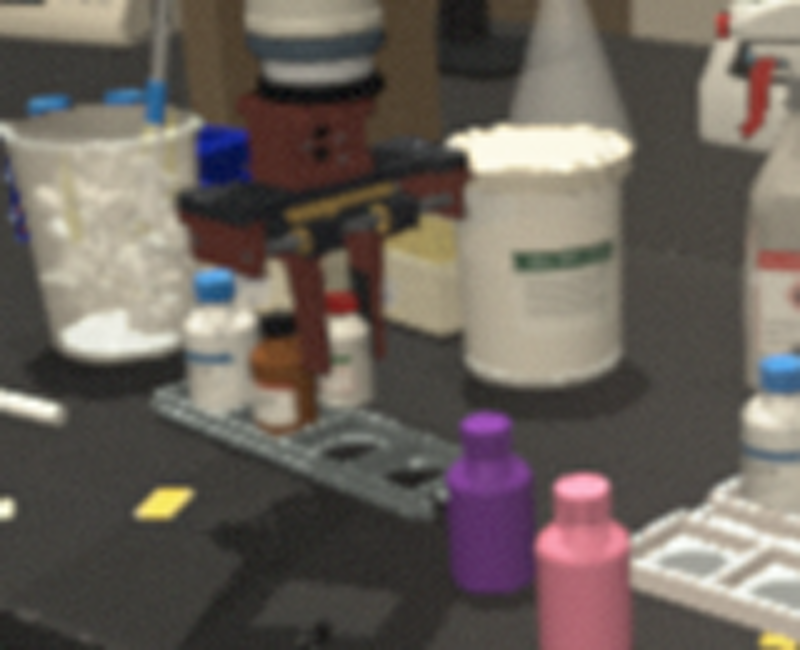

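>>> servo_tool(
  rows="0 0 0 0.005 0 0.01 0; 0 0 0 0.006 0 0.05 0; 0 0 0 0.006 0 0.09 0; 0 0 0 0.006 0 0.12 0; 0 0 0 0.006 0 0.12 0",
)

```text
time_s: 19.12
position: [0.5491, 0.1934, 0.0321]
ee_rot: [[0.127, 0.992, -0.001], [0.992, -0.127, -0.0], [-0.001, -0.001, -1.0]]
ft_force: [-0.5, -0.1, -0.7]
grip_width: 0.362
```

>>> servo_tool(
  rows="0 0 0 0 0 0.005 0; 0 0 0 0 0 0.01 0; 0 0 0 0 0 0.01 0",
)

```text
time_s: 19.5
position: [0.5497, 0.1936, 0.0299]
ee_rot: [[0.127, 0.992, 0.0], [0.992, -0.127, 0.0], [0.0, 0.0, -1.0]]
ft_force: [0.0, 0.6, -0.1]
grip_width: 0.363
```

>>> servo_tool(
  rows="0 0 0 0 0 0.004 0; 0 0 0 0 0 0.008 0; 0 0 0 0 0 0.008 0",
)

```text
time_s: 19.88
position: [0.5497, 0.1937, 0.0278]
ee_rot: [[0.127, 0.992, 0.0], [0.992, -0.127, 0.0], [0.0, 0.0, -1.0]]
ft_force: [-0.7, 0.9, 4.3]
grip_width: 0.366
```

Contact; release and lift.

>>> servo_tool(
  rows="0 0 0 0 0 0.001 0; 0 0 0 0 0 0.001 45; 0 0 0 0 0 0.001 60; 0 0 0 0 0 0.001 70; 0 0 0 0 0 0.001 70",
)

```text
time_s: 20.5
position: [0.5496, 0.1936, 0.027]
ee_rot: [[0.127, 0.992, -0.0], [0.992, -0.127, -0.0], [-0.0, -0.0, -1.0]]
ft_force: [-0.1, 0.4, -0.1]
grip_width: 0.693
```

>>> servo_tool(
  rows="0 0 0 0 0 -0.06 70; 0 0 0 0 0 -0.2 75; 0 0 0 0 0 -0.37 80; 0 0 0 -0.12 0.01 -0.5 85; 0 0 0 -0.3 0.02 -0.52 85",
)

```text
time_s: 21.12
position: [0.5464, 0.1039, 0.1877]
ee_rot: [[0.125, 0.992, 0.008], [0.992, -0.125, 0.001], [0.002, 0.007, -1.0]]
ft_force: [0.1, 0.0, -1.1]
grip_width: 0.847
```

```bash
python3 go.py 0.5245 -0.274 0.18; python3 look.py scene s14 120 100 280 230 5;python3 look.py top t14 235 130 385 240 5
```

```text
t 21.12 p [0.5464 0.1039 0.1877] yaw -7.16 F [ 0.1  0.  -1.1] grip 0.847 q [0.17 0.36 1.82 0.   0.95 0.29]
turn [ 0.005 -0.001  0.002] shift [-1.259  0.084  0.023] rows>= 0.0 6.1
```

View pics/s14.png

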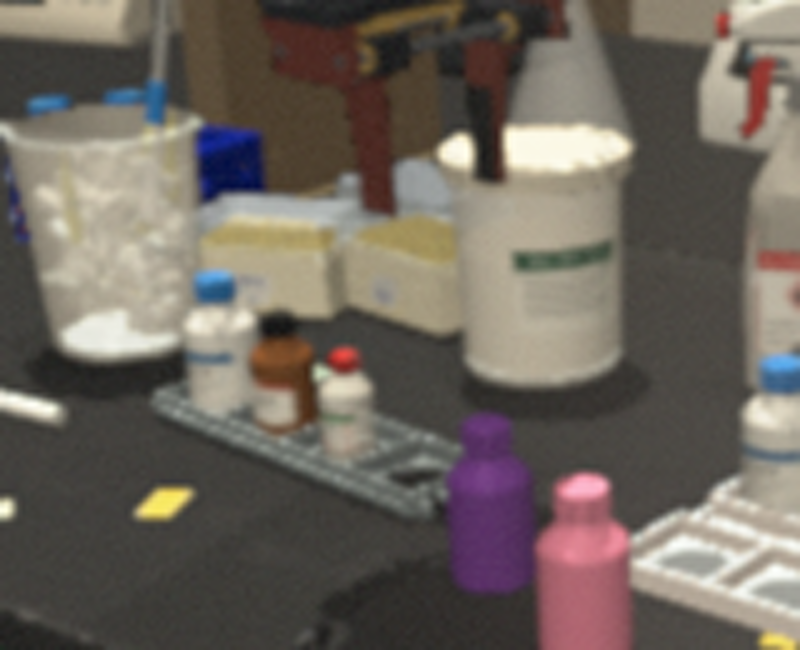

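View pics/t14.png

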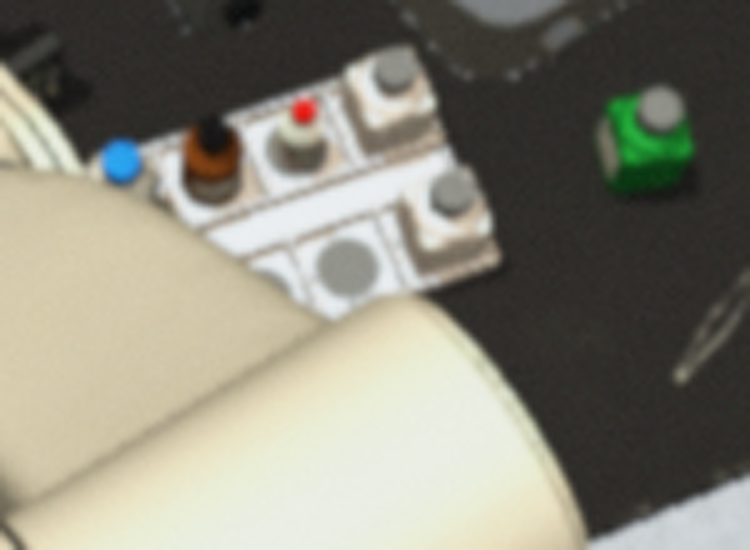

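>>> servo_tool(
  rows="0 0 0 -0.17 0.01 0 85; 0 0 0 -0.36 0.02 0 85; 0 0 0 -0.56 0.03 0 85; 0 0 0 -0.76 0.04 0 85; 0 0 0 -0.96 0.06 0.01 85",
)

```text
time_s: 21.85
position: [0.5255, -0.1857, 0.181]
ee_rot: [[0.127, 0.992, 0.001], [0.992, -0.127, -0.0], [0.0, 0.001, -1.0]]
ft_force: [1.1, 0.4, -0.7]
grip_width: 0.852
```

>>> servo_tool(
  rows="0 0 0 -0.15 0.01 0 85; 0 0 0 -0.27 0.02 0 85; 0 0 0 -0.285 0.02 0 85; 0 0 0 -0.285 0.02 0 85",
)

```text
time_s: 22.35
position: [0.5205, -0.2692, 0.1802]
ee_rot: [[0.128, 0.992, -0.0], [0.992, -0.128, 0.0], [0.0, -0.0, -1.0]]
ft_force: [0.3, -0.0, 1.0]
grip_width: 0.85
```

```bash
python3 go.py 0.5245 -0.274 0.030; python3 look.py scene s15 190 120 370 270 4.4
```

```text
t 22.35 p [ 0.5205 -0.2692  0.1802] yaw -7.33 F [ 0.3 -0.   1. ] grip 0.85 q [-0.5   0.42  1.75  0.    0.97 -0.37]
turn [-0. -0.  0.] shift [-0.014  0.016  0.501] rows>= 0.0 2.4
```

View pics/s15.png

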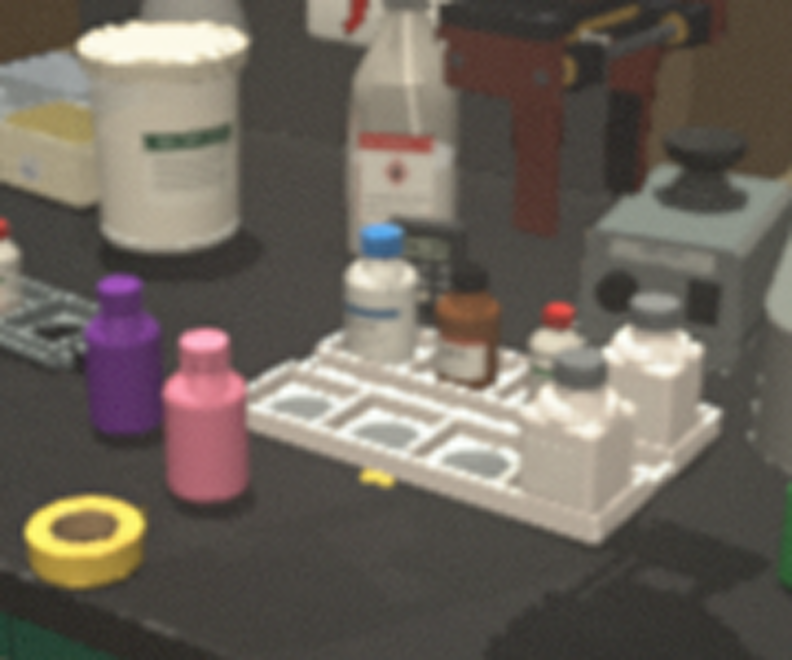

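>>> servo_tool(
  rows="0 0 0 -0.008 0.01 0.13 85; 0 0 0 -0.014 0.016 0.27 85; 0 0 0 -0.014 0.016 0.4 85; 0 0 0 -0.014 0.016 0.5 85; 0 0 0 -0.014 0.016 0.5 85",
)

```text
time_s: 23.02
position: [0.5234, -0.2724, 0.0282]
ee_rot: [[0.125, 0.992, -0.004], [0.992, -0.125, 0.002], [0.002, -0.005, -1.0]]
ft_force: [-0.1, 0.2, 1.2]
grip_width: 0.853
```

```bash
python3 go.py 0.5245 -0.274 0.030; python3 look.py scene s16 230 120 370 250 5
```

```text
t 23.02 p [ 0.5234 -0.2724  0.0282] yaw -7.21 F [-0.1  0.2  1.2] grip 0.853 q [-0.5   0.65  1.8   0.    0.7  -0.37]
turn [-0.003 -0.001  0.002] shift [-0.005  0.004 -0.006] rows>= 0.0 0.0
```

View pics/s16.png

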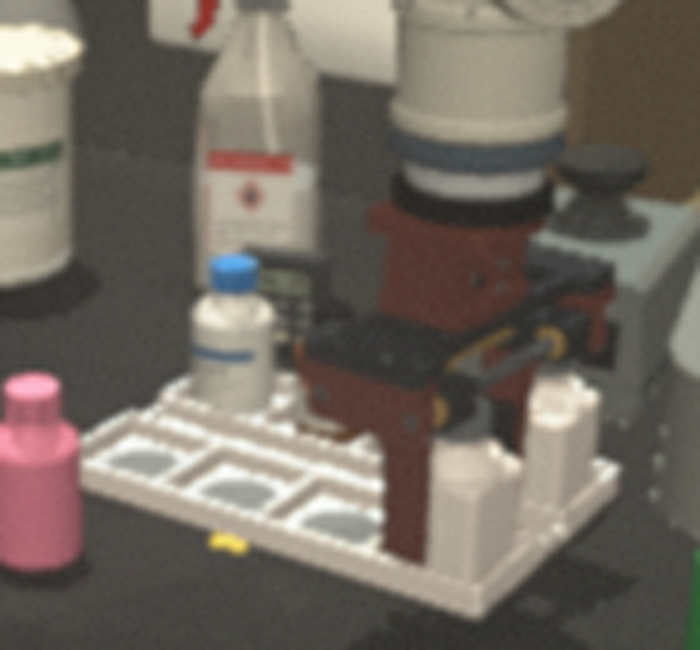

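>>> servo_tool(
  rows="0 0 0 0 0 0 60; 0 0 0 0 0 0 50; 0 0 0 0 0 0 0; 0 0 0 0 0 0 0; 0 0 0 0 0 0 0",
)

```text
time_s: 23.7
position: [0.5254, -0.2751, 0.0313]
ee_rot: [[0.127, 0.992, 0.002], [0.992, -0.127, -0.001], [-0.001, 0.002, -1.0]]
ft_force: [-0.5, 0.5, 6.8]
grip_width: 0.57
```

```bash
python3 go.py 0.5409 0.1301 0.18; python3 look.py scene s17 230 120 370 250 5
```

```text
t 23.7 p [ 0.5254 -0.2751  0.0313] yaw -7.31 F [-0.5  0.5  6.8] grip 0.57 q [-0.5   0.65  1.79  0.    0.7  -0.37]
turn [0.001 0.    0.   ] shift [ 1.346 -0.12  -0.497] rows>= 0.0 6.9
```

View pics/s17.png

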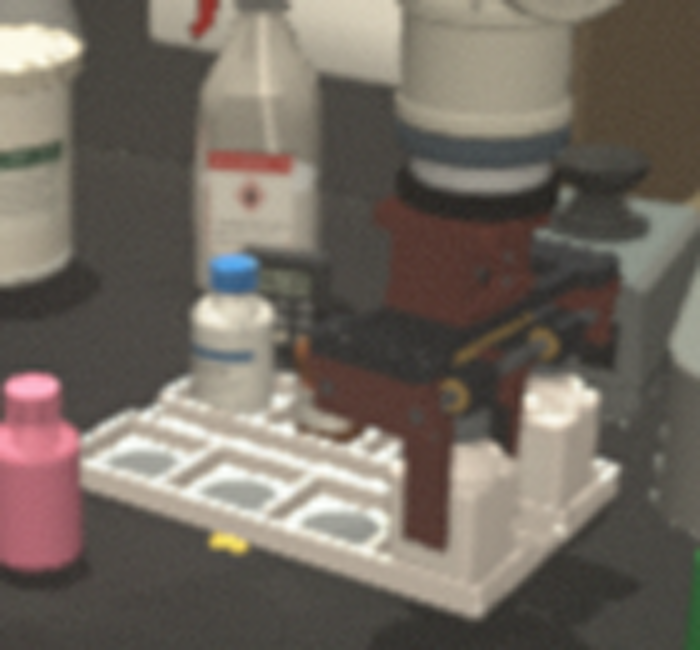

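>>> servo_tool(
  rows="0 0 0 0 0 -0.08 0; 0 0 0 0 0 -0.2 0; 0 0 0 0 0 -0.35 0; 0 0 0 0.08 0 -0.48 0; 0 0 0 0.22 -0.02 -0.5 0",
)

```text
time_s: 24.38
position: [0.5289, -0.2095, 0.1834]
ee_rot: [[0.129, 0.992, 0.006], [0.992, -0.129, -0.002], [-0.002, 0.006, -1.0]]
ft_force: [0.2, 0.5, -2.0]
grip_width: 0.572
```

>>> servo_tool(
  rows="0 0 0 0.17 -0.01 0 0; 0 0 0 0.37 -0.03 0 0; 0 0 0 0.57 -0.05 0 0; 0 0 0 0.77 -0.07 0 0; 0 0 0 0.93 -0.09 0 0",
)

```text
time_s: 25.0
position: [0.5354, 0.0738, 0.1802]
ee_rot: [[0.126, 0.992, 0.0], [0.992, -0.126, 0.0], [0.0, 0.0, -1.0]]
ft_force: [0.1, 0.1, -1.0]
grip_width: 0.572
```

```bash
python3 go.py 0.5409 0.1301 0.18
```

```text
t 25.0 p [0.5354 0.0738 0.1802] yaw -7.27 F [ 0.1  0.1 -1. ] grip 0.572 q [0.11 0.36 1.85 0.   0.93 0.24]
turn [ 0.    -0.     0.001] shift [ 0.189 -0.005  0.001] rows>= 0.0 0.9
```

>>> servo_tool(
  rows="0 0 0 0.09 0 0 0; 0 0 0 0.188 -0.005 0 0; 0 0 0 0.188 -0.005 0.1 0; 0 0 0 0.188 -0.005 0.25 0; 0 0 0 0.188 -0.005 0.36 0",
)

```text
time_s: 25.62
position: [0.5407, 0.1277, 0.0706]
ee_rot: [[0.127, 0.992, -0.001], [0.992, -0.127, -0.0], [-0.0, -0.001, -1.0]]
ft_force: [0.0, 0.4, -2.4]
grip_width: 0.569
```

>>> servo_tool(
  rows="0 0 0 0 0 0 0",
)

```text
time_s: 25.75
position: [0.5393, 0.1273, 0.07]
ee_rot: [[0.127, 0.992, -0.005], [0.992, -0.127, -0.001], [-0.002, -0.005, -1.0]]
ft_force: [0.9, 0.3, -0.3]
grip_width: 0.568
```

```bash
python3 go.py 0.5409 0.1301 0.030; python3 look.py scene s18 140 110 260 210 6.5; python3 look.py top t18 120 150 260 260 5.5
```

```text
t 25.75 p [0.5393 0.1273 0.07  ] yaw -7.31 F [ 0.9  0.3 -0.3] grip 0.568 q [ 0.21  0.55  1.87 -0.    0.73  0.34]
turn [-0.003  0.001  0.   ] shift [0.01  0.005 0.133] rows>= 0.0 0.6
```

View pics/s18.png

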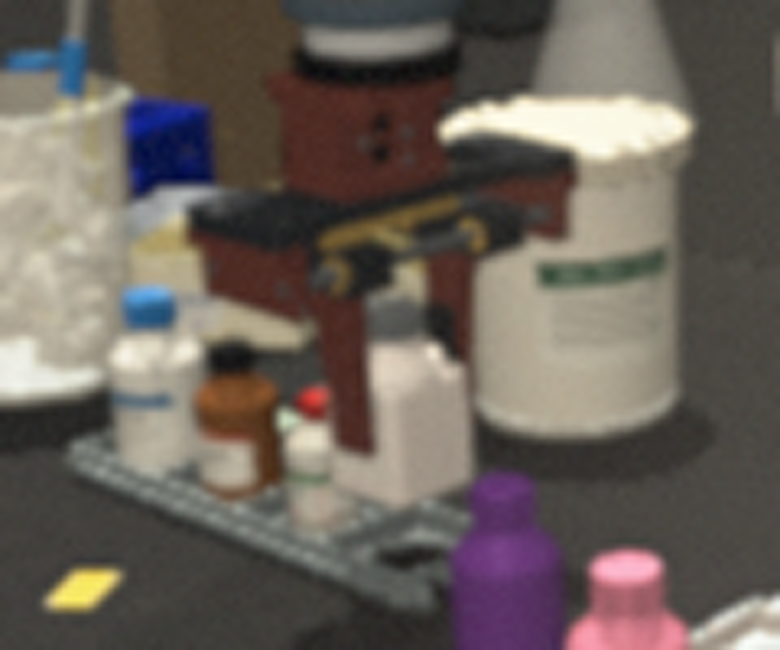

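View pics/t18.png

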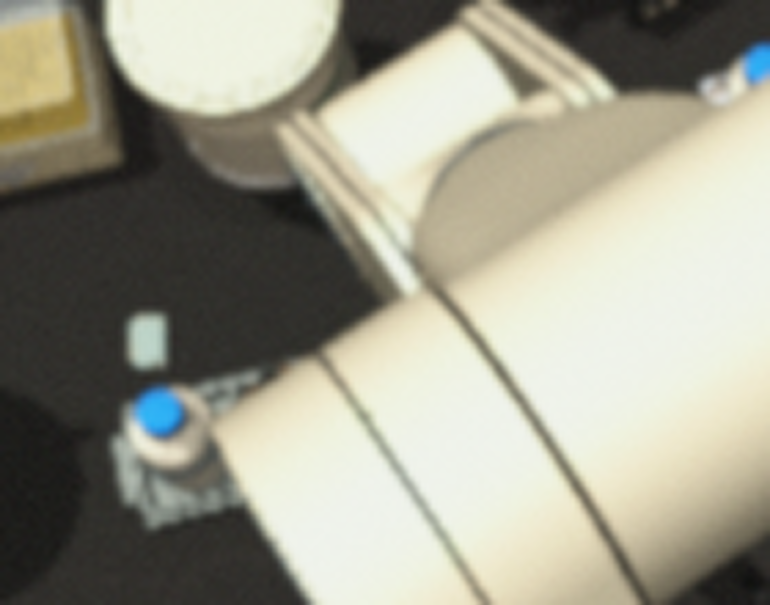

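```bash
python3 - <<'E'
from h import *
from plant import vision
S=Cam(vision.snapshot('scene'))
a=np.radians(-7.35);X=np.array([np.cos(a),np.sin(a)]);Y=np.array([-np.sin(a),np.cos(a)])
c=np.array([.5395,.1275])
f=lambda p:((p-[140,110])*6.5).round(0)
print('cap',f(S.proj([*c,.127])))
for i,j in((-1,1),(-1,-1),(1,-1)):
    print(i,j,f(S.proj([*(c+.025*i*X+.025*j*Y),.043])))
E
python3 go.py 0.5409 0.1301 0.030
```

```text
cap [394. 313.]
-1 1 [331. 487.]
-1 -1 [402. 514.]
1 -1 [483. 481.]
t 25.9 p [0.5424 0.1279 0.0734] yaw -7.31 F [ 0.9 -0.8 -1.4] grip 0.569 q [ 0.21  0.54  1.87 -0.    0.73  0.34]
turn [ 0.001 -0.     0.   ] shift [ 0.006 -0.006  0.145] rows>= 0.0 0.7
```

>>> servo_tool(
  rows="0 0 0 0.007 0 0.01 0; 0 0 0 0.008 0 0.04 0; 0 0 0 0.008 0 0.07 0; 0 0 0 0.008 0 0.1 0; 0 0 0 0.008 0 0.11 0",
)

```text
time_s: 26.52
position: [0.5412, 0.13, 0.0381]
ee_rot: [[0.127, 0.992, -0.001], [0.992, -0.127, -0.0], [-0.001, -0.001, -1.0]]
ft_force: [0.7, 0.6, -1.6]
grip_width: 0.572
```

>>> servo_tool(
  rows="0 0 0 0 0 0.005 0; 0 0 0 0 0 0.01 0; 0 0 0 0 0 0.01 0",
)

```text
time_s: 26.9
position: [0.5419, 0.1302, 0.0361]
ee_rot: [[0.127, 0.992, 0.0], [0.992, -0.127, 0.0], [0.0, 0.0, -1.0]]
ft_force: [-0.3, -0.4, -0.6]
grip_width: 0.571
```

```bash
python3 go.py 0.5409 0.1301 0.030; python3 look.py scene s19 140 110 260 210 6.5
```

```text
t 26.9 p [0.5419 0.1302 0.0361] yaw -7.3 F [-0.3 -0.4 -0.6] grip 0.571 q [ 0.21  0.6   1.87 -0.    0.66  0.34]
turn [ 0.    -0.     0.001] shift [-0.001 -0.003  0.02 ] rows>= 0.0 0.1
```

View pics/s19.png

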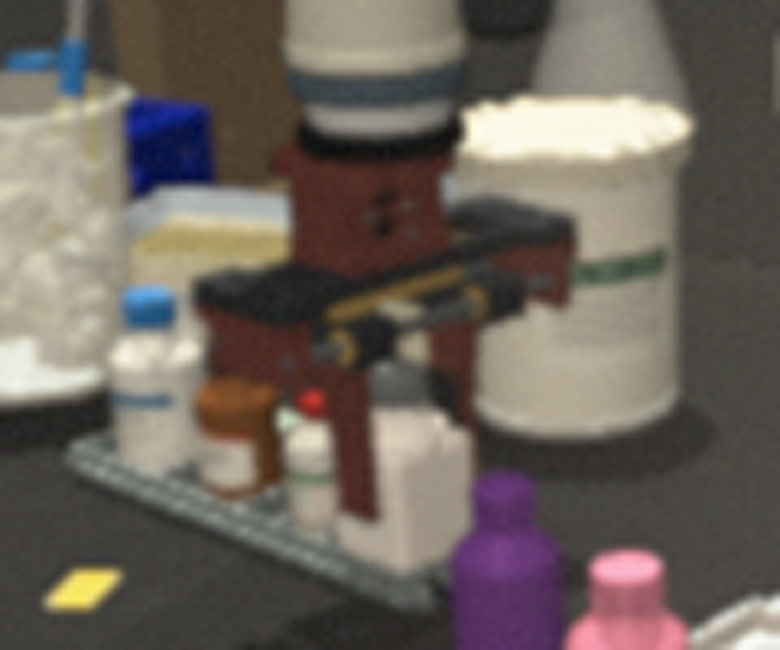

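In the well mouth with no contact yet; pickup read z=0.0313 with contact, so about 5 mm to go.

>>> servo_tool(
  rows="0 0 0 0 0 0.005 0; 0 0 0 0 0 0.01 0; 0 0 0 0 0 0.013 0; 0 0 0 0 0 0.013 0",
)

```text
time_s: 27.45
position: [0.5417, 0.1302, 0.0321]
ee_rot: [[0.127, 0.992, -0.0], [0.992, -0.127, -0.0], [-0.0, -0.0, -1.0]]
ft_force: [0.1, -0.3, -2.1]
grip_width: 0.573
```

>>> servo_tool(
  rows="0 0 0 0 0 0.003 0; 0 0 0 0 0 0.005 0; 0 0 0 0 0 0.005 0",
)

```text
time_s: 27.82
position: [0.5419, 0.1303, 0.0313]
ee_rot: [[0.127, 0.992, 0.0], [0.992, -0.127, 0.0], [0.0, 0.0, -1.0]]
ft_force: [-1.2, 0.9, 6.1]
grip_width: 0.573
```

Floor contact at the expected height; release.

>>> servo_tool(
  rows="0 0 0 0 0 0 60; 0 0 0 0 0 0 65; 0 0 0 0 0 0 75; 0 0 0 0 0 0 85; 0 0 0 0 0 0 85",
)

```text
time_s: 28.45
position: [0.5418, 0.1302, 0.0306]
ee_rot: [[0.127, 0.992, -0.0], [0.992, -0.127, -0.0], [-0.0, -0.0, -1.0]]
ft_force: [-0.6, 0.8, -0.6]
grip_width: 0.848
```

>>> servo_tool(
  rows="0 0 0 0 0 -0.06 85; 0 0 0 0 0 -0.2 85; 0 0 0 0 0 -0.4 85; 0 0 0 0 0 -0.6 85; 0 0 0 0 -0.1 -0.75 85",
)

```text
time_s: 29.08
position: [0.5136, 0.1341, 0.26]
ee_rot: [[0.128, 0.992, 0.005], [0.992, -0.128, 0.001], [0.002, 0.005, -1.0]]
ft_force: [0.4, 0.2, -0.3]
grip_width: 0.852
```

>>> servo_tool(
  rows="0 0 0 -0.15 0 0 85; 0 0 0 -0.35 0 0 85; 0 0 0 -0.55 0 0 85; 0 0 0 -0.75 0 0 85; 0 0 0 -0.9 0 0 85",
)

```text
time_s: 29.7
position: [0.4771, -0.1359, 0.2571]
ee_rot: [[0.128, 0.992, 0.002], [0.992, -0.128, -0.001], [-0.0, 0.002, -1.0]]
ft_force: [0.1, 0.6, 0.7]
grip_width: 0.847
```

```bash
python3 go.py; python3 look.py scene s20 130 110 370 270 3.3; python3 look.py top t20 120 150 260 260 5.5
```

```text
t 29.7 p [ 0.4771 -0.1359  0.2571] yaw -7.36 F [0.1 0.6 0.7] grip 0.847 q [-0.3   0.19  1.88 -0.    1.07 -0.17]
```

View pics/s20.png

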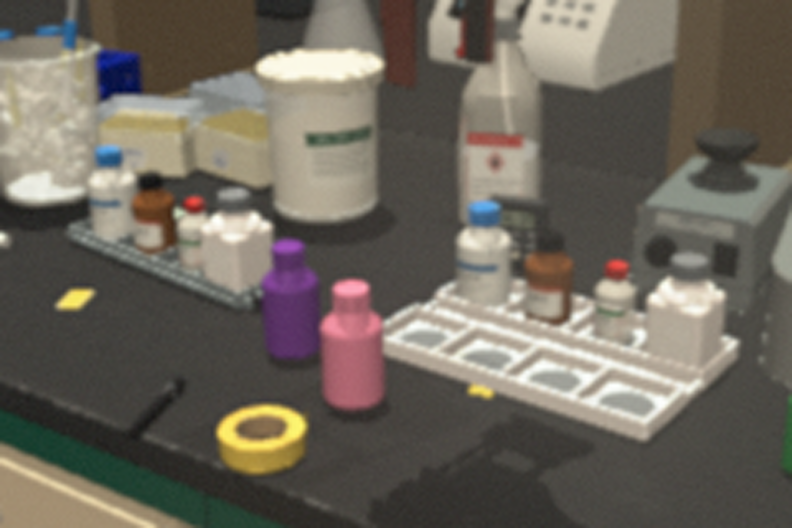

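View pics/t20.png

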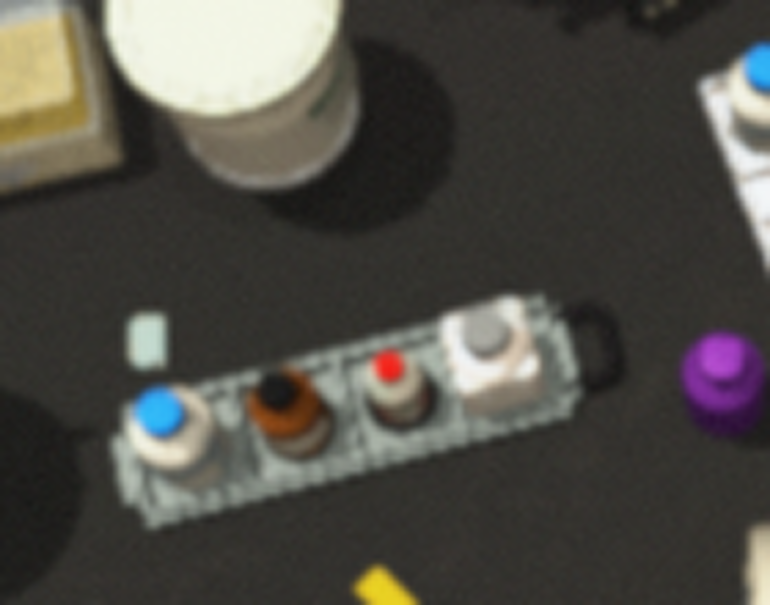

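```bash
python3 - <<'E'
from h import *
# crop->pixel: t20 (120,150)/5.5 ; s20 (130,110)/3.3
from plant import vision
T=Cam(vision.snapshot('top'));S=Cam(vision.snapshot('scene'))
P={'tall':((160,412),(109,159)),'amber':((275,389),(150,184)),'small':((389,366),(194,206)),'square':((485,332),(235,201))}
w=dict(tall=(.5655,.3207),amber=(.5574,.2571),small=(.5491,.1931),square=(.5409,.1301))
for k,(a,b) in P.items():
    p=tri(T,np.array(a)/5.5+[120,150],S,np.array(b)/3.3+[130,110]); print(k,p.round(4),'dxy',(p[:2]-w[k]).round(4))
E
```

```text
tall [0.5666 0.3208 0.0849] dxy [0.0011 0.0001]
amber [0.558  0.2566 0.0732] dxy [ 0.0006 -0.0005]
small [0.5483 0.1908 0.0664] dxy [-0.0008 -0.0023]
square [0.5404 0.1317 0.0853] dxy [-0.0005  0.0016]
```

```bash
python3 -c "
from plant import finish_job
print(finish_job())"
```

```text
the job is handed in; nothing more can be done
None
```

I moved the four new-lot bottles from the tray's front row into the carrier and handed the job in at about 30 s. Left to right they stand tall, amber, small, square. I set the square one down with the jaws turned to the carrier's angle. Each bottle was lowered until a light contact of 2–7 N at the height where it was picked up, then released.

My last checks:
- **Position and height:** In the final views, the caps triangulated to within 2.5 mm of their well centres. Cap heights read 2–6 mm lower than in the tray, which I put down to picking the points by eye.
- **Seating:** All four look upright and the square one lies squarely in its well.
- **Rest of the scene:** The old-lot row and the purple and pink look-alikes appear untouched. I did not look at the green one in the last pictures, but the arm never went near it.
- **Robot:** It ended clear of everything. The highest force reading between moves was about 7 N.

No check failed. The TCP height reading wandered by 2–3 mm during moves, so I relied on contact force for the final touch-down.

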